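Fill the empty bays of the battery dock

TASK

Put the two spare battery packs into the two empty bays of the charging dock, each with its contact end (the end without the pull tab) under the hood and pressed against the sprung contact, lying flat and fully home inside the low stop. Leave the packs already charging, the flat pack of the other kind and everything else on the bench where they are.

Things in the scene. Friction and masses are not known exactly. Their poses are not given: they have to be found in the camera images.
- dock: fixed grey charging dock, 290 wide (y), 140 long (x), 60 high at its hood; origin on the bench under the middle of the bays; x points from the hood (robot side) to the low stop (far side). Four like bays, 70 apart along y, floors 10 above the bench, each for one pack lying along x, nose under the hood. At the start two bays (any) hold packs, two are empty.
- dock_hood (a point): middle of the lower front edge of the hood's roof (dock x = -36, 44 above the bay floors). The roof runs back to -80 and is 6 thick. Below it, cheeks leave 46 of width per bay and the sprung contact's face stands at x = -41.5 when relaxed. Level, a pack cannot pass under the roof and over the stop; its pull tab does not pass under the roof.
- dock_stop (a point): middle of the upper inner edge of the stop (dock x = +50.5, 12 above the bay floors, 8 thick). Low guides 12 high leave 46 of width from x = 38.5 to 50.5; from -36 to 38 the sides are open, 30 free between neighbouring packs. Contact to stop is 92 for a 100 pack: enter nose low at about 14 degrees, push the contact back 12 to 15, lay the tail down inside the stop.
- bay0 (a point): centre of bay 0 on its floor (at y = -105 in the dock's frame, 10 above the bench), axes as the dock's. A pack rightly in this bay has its origin here, axes alike (0.5 mm to the stop).
- contact0 (a joint): sprung steel contact plate of bay 0, 34 wide, from 3 to 41 above the bay floor: 0 relaxed, grows to 0.020 m as it is pushed towards -x of the dock; takes 2.5 N at 0 and 0.5 N per mm more (6.5 N at 8 mm, about 9.5 N at 14 mm). It reads about 0.008 to 0.0085 with a pack in place.
- bay1 (a point): centre of bay 1 on its floor (at y = -35 in the dock's frame, 10 above the bench), axes as the dock's. A pack rightly in this bay has its origin here, axes alike (0.5 mm to the stop).
- contact1 (a joint): sprung steel contact plate of bay 1, 34 wide, from 3 to 41 above the bay floor: 0 relaxed, grows to 0.020 m as it is pushed towards -x of the dock; takes 2.5 N at 0 and 0.5 N per mm more (6.5 N at 8 mm, about 9.5 N at 14 mm). It reads about 0.008 to 0.0085 with a pack in place.
- bay2 (a point): centre of bay 2 on its floor (at y = 35 in the dock's frame, 10 above the bench), axes as the dock's. A pack rightly in this bay has its origin here, axes alike (0.5 mm to the stop).
- contact2 (a joint): sprung steel contact plate of bay 2, 34 wide, from 3 to 41 above the bay floor: 0 relaxed, grows to 0.020 m as it is pushed towards -x of the dock; takes 2.5 N at 0 and 0.5 N per mm more (6.5 N at 8 mm, about 9.5 N at 14 mm). It reads about 0.008 to 0.0085 with a pack in place.
- bay3 (a point): centre of bay 3 on its floor (at y = 105 in the dock's frame, 10 above the bench), axes as the dock's. A pack rightly in this bay has its origin here, axes alike (0.5 mm to the stop).
- contact3 (a joint): sprung steel contact plate of bay 3, 34 wide, from 3 to 41 above the bay floor: 0 relaxed, grows to 0.020 m as it is pushed towards -x of the dock; takes 2.5 N at 0 and 0.5 N per mm more (6.5 N at 8 mm, about 9.5 N at 14 mm). It reads about 0.008 to 0.0085 with a pack in place.
- spare_a: black battery pack 100 long (x) x 40 wide (y) x 36 high, 0.17 to 0.34 kg; on top at the tail end (+x), flush with the end face, a pull tab 8 x 24, 12 high; the nose end (-x) is plain with two brass strips. Origin: centre of the underside; z up. A spare, lying upright (tab on top) on the bench; its x points within 2 rad of the world x.
- spare_a_nose (a point): centre of that spare's nose end face, 18 above its underside.
- spare_b: black battery pack 100 long (x) x 40 wide (y) x 36 high, 0.17 to 0.34 kg; on top at the tail end (+x), flush with the end face, a pull tab 8 x 24, 12 high; the nose end (-x) is plain with two brass strips. Origin: centre of the underside; z up. A spare, lying upright (tab on top) on the bench; its x points within 2 rad of the world x.
- spare_b_nose (a point): centre of that spare's nose end face, 18 above its underside.
- loaded_a: black battery pack 100 long (x) x 40 wide (y) x 36 high, 0.17 to 0.34 kg; on top at the tail end (+x), flush with the end face, a pull tab 8 x 24, 12 high; the nose end (-x) is plain with two brass strips. Origin: centre of the underside; z up. Already in one of the dock's bays.
- loaded_b: black battery pack 100 long (x) x 40 wide (y) x 36 high, 0.17 to 0.34 kg; on top at the tail end (+x), flush with the end face, a pull tab 8 x 24, 12 high; the nose end (-x) is plain with two brass strips. Origin: centre of the underside; z up. Already in one of the dock's bays.
- flat_pack: another kind of pack that does not fit: plain black slab 50 (x) x 130 (y) x 22 high without tab; to be left alone. Origin: centre of underside.
- multimeter: yellow multimeter lying on its back, 180 (x) x 85 (y) x 38; to be left alone. Origin: centre of underside.
- spool: steel solder spool standing upright, 60 across, 50 high; to be left alone. Origin: centre of underside.
- cleaner: white cleaner can standing, 54 across, 190 high; to be left alone. Origin: centre of underside.
- screwdriver: screwdriver with yellow handle, lying, 200 long along its x; to be left alone.
Not all that is in view belongs to the job. Leave any pink or purple look-alike of the spare_b alone.

How it is judged (in metres and radians):
At the end, for the whole second after the job is handed in: Each spare lies in a bay of its own, nose under the hood: origin within 4 mm of the bay centre lengthwise, 6 mm sideways, less than 4 mm above its floor, within 0.05 rad of level, at rest. Packs first in the dock level and within 10 mm of their start, other things on the bench within 30 mm (((x of spare_a in the frame of bay0 between -0.004 and 0.004 m and y of spare_a in the frame of bay0 between -0.006 and 0.006 m and z of spare_a in the frame of bay0 below 0.004 m and x of spare_a_nose in the frame of bay0 below -0.04 m and angle between spare_a's own z axis and vertical below 0.05 rad) or (x of spare_a in the frame of bay1 between -0.004 and 0.004 m and y of spare_a in the frame of bay1 between -0.006 and 0.006 m and z of spare_a in the frame of bay1 below 0.004 m and x of spare_a_nose in the frame of bay1 below -0.04 m and angle between spare_a's own z axis and vertical below 0.05 rad) or (x of spare_a in the frame of bay2 between -0.004 and 0.004 m and y of spare_a in the frame of bay2 between -0.006 and 0.006 m and z of spare_a in the frame of bay2 below 0.004 m and x of spare_a_nose in the frame of bay2 below -0.04 m and angle between spare_a's own z axis and vertical below 0.05 rad) or (x of spare_a in the frame of bay3 between -0.004 and 0.004 m and y of spare_a in the frame of bay3 between -0.006 and 0.006 m and z of spare_a in the frame of bay3 below 0.004 m and x of spare_a_nose in the frame of bay3 below -0.04 m and angle between spare_a's own z axis and vertical below 0.05 rad)) and ((x of spare_b in the frame of bay0 between -0.004 and 0.004 m and y of spare_b in the frame of bay0 between -0.006 and 0.006 m and z of spare_b in the frame of bay0 below 0.004 m and x of spare_b_nose in the frame of bay0 below -0.04 m and angle between spare_b's own z axis and vertical below 0.05 rad) or (x of spare_b in the frame of bay1 between -0.004 and 0.004 m and y of spare_b in the frame of bay1 between -0.006 and 0.006 m and z of spare_b in the frame of bay1 below 0.004 m and x of spare_b_nose in the frame of bay1 below -0.04 m and angle between spare_b's own z axis and vertical below 0.05 rad) or (x of spare_b in the frame of bay2 between -0.004 and 0.004 m and y of spare_b in the frame of bay2 between -0.006 and 0.006 m and z of spare_b in the frame of bay2 below 0.004 m and x of spare_b_nose in the frame of bay2 below -0.04 m and angle between spare_b's own z axis and vertical below 0.05 rad) or (x of spare_b in the frame of bay3 between -0.004 and 0.004 m and y of spare_b in the frame of bay3 between -0.006 and 0.006 m and z of spare_b in the frame of bay3 below 0.004 m and x of spare_b_nose in the frame of bay3 below -0.04 m and angle between spare_b's own z axis and vertical below 0.05 rad)) and angle between each of loaded_a, loaded_b's own z axis and vertical below 0.05 rad and linear speed of each of spare_a, spare_b below 0.02 m/s and distance of each of loaded_a, loaded_b from where it was at the start of the episode below 0.01 m and distance of each of flat_pack, multimeter, spool, cleaner, screwdriver from where it was at the start of the episode below 0.03 m); the robot touches nothing.
It fails at once if a pack already in the dock is shifted by more than 10 mm (distance of any of loaded_a, loaded_b from where it was at the start of the episode above 0.01 m).
It fails at once if another thing on the bench is shifted by more than 30 mm (distance of any of flat_pack, multimeter, spool, cleaner, screwdriver from where it was at the start of the episode above 0.03 m).
It also fails if it takes over 72 s, if anything falls off the work surface, if the arm or the gripper's body presses on something with over 40 N, if the wrist force passes 120 N, or if a joint passes its speed limit or range.

ROBOT

A 7-joint arm with a two-finger parallel gripper is mounted at the origin on the work surface. World frame = base frame: x ahead of the robot, y to its left, z up, the work surface at z = 0. Lengths are in m, angles in degrees, forces in N, time in s.
With the tool pointing down it reaches from about 0.425 to 0.975 m from the base axis. Payload 16.7 kg.
Tool frame: the origin (TCP) lies midway between the tips of the shut fingers; the grasp point (between the pads) lies 19 mm behind it; z points along the fingers, y is the line along which they close (so a half turn about z gives the same grasp; the last joint's range is limited). The gripper opens to 85 mm and grips with 20 to 120 N. Pads are 22 mm wide; open, the fingers measure 114 mm over their backs; the gripper's body (76 mm by 85 mm) begins 54 mm behind the grasp point. The pads swing forward as they close: fully open they stand 13 mm farther back than shut.
Start: joints at [58.528, 24.414, 4.234, 92.017, -1.954, 63.644, -3.845], TCP at [0.263, -0.622, 0.199] pointing down, gripper open.
Joint ranges: [-163.25, 163.25], [-28.42, 122.38], [-70.27, 78.77], [12.13, 141.07], [-58.53, 238.53], [9.26, 117.41], [-156.51, 156.51]. Speed limits (degrees/s): [108.29, 108.29, 136.94, 136.94, 172.46, 172.46, 172.46].

INTERFACE

Orientations are given as a 3x3 rotation matrix whose columns are the frame's x, y, z axes.
In Python, from rig import bot gives the robot as it stands.
- The arm moves only by the tool drive_tool, never from a script. Its argument "series" is a list of rows, each an object of numbers: "ax", "ay", "az": the turn, a rotation vector about the tool's x, y, z each as a share of 180 degrees, from -1 to 1; "tx", "ty", "tz": the shift along the tool's x, y, z each as a share of 20 cm, from -1 to 1; "fingers": the closure, from -1 (fully open) to 1 (shut). In form: [{"ax": .., "ay": .., "az": .., "tx": .., "ty": .., "tz": .., "fingers": ..}, ...]. A call has 1 to 12 rows; each row is the pose to reach, as a shift and turn from the pose commanded when the call began, along the tool's axes at that moment, turning the shorter way round; what a row does not reach only later rows make up. A row lasts 1/10 s, in which the tool goes at most 50 mm and 8.59 degrees, less where a joint would pass 70% of its speed; a pose out of reach is approached as far as the arm can. A call with a number of a shift or a turn outside -1 to 1 is refused whole. A call with a gripper value outside its range is refused whole. The fingers move at their own pace and stop on an object; "newtons" is the grip in N (left out, the last holds). Time passes only in rows, so rows that repeat a pose let the fingers close. It gives the time, the measured TCP pose, the force, the opening and the grip force at its end, in the units of the state.
- bot.state(): the state, without advancing time (a new reading comes with each control period).
- bot.snapshot(name): name is "scene" or "top"; returns (picture, depth): 400x640x3 uint8, red, green, blue; 400x640 float32, m along the optical axis (not along the pixel's ray), 0 where there is no reading.
- bot.get_calibration(name): a dict with "fx", "fy", "cx", "cy" (pixels), "extrinsics" (4x4, takes a point from camera to world coordinates). Camera axes: x right, y down, z forward; pixel columns grow to the right and rows downward; lengths in m; the calibration is good to about 2 mm. A picture is of the moment at which its call begins. get_calibration takes no time and is no camera call.
- bot.finish_job(): hands the job in; it is judged then, once.
Trained networks look in the newest picture that a camera, given by its name, has taken for a name from the list of things; names that differ only in an ending like _2 or _b are one class to them, and where a whole thing is asked for, a point or a joint stands for the part that bears it (a point fixed in the world has none). Each returns a list of dicts, best first, with "score" (0 to 1); they miss things now and then, are a little off and sometimes report something else, mostly with a low value. They report only what shows in the picture. A call takes as long as a camera call. They do not tell look-alikes from the thing itself.
- bot.masks_of(camera, thing): "pixels" (400x640 bool, what is visible of it) and "rect" ([centre column, centre row, width, height] in pixels, round what is visible of it).
- bot.tip_of(camera, thing): "at" ([column, row] in pixels: a listed point, or the origin of a listed thing).
The state is a dict: "t": time; "q": joint angles; "dq": joint speeds; "joint_torque": joint torques, N m; "tcp_pos": TCP position; "eef_rot": TCP orientation; "ft_force": force on the tool from outside, world axes, zero at the start; "torque": the same for the moment, N m; "grip_width": opening from 0.0 (shut) to 1.0 (fully open); "finger_force": force on a finger pad.
Only numpy, scipy, OpenCV 4.12 (cv2) and the standard library are available. Lean on these libraries where they do the work, as an engineer would, in place of code of your own. Each camera call takes 0.05 s, during which the arm holds its last target. There are 200 camera calls.

## Working session

There is one attempt and no reset: what is moved stays moved. The work goes in short steps, Python scripts to look and compute and a tool call to move; the robot and the scene stay as the last step left them, time stands still between calls to the robot, and variables do not carry over. Pictures are saved under pics/ and viewed, at most 10 in all, crops included, and the job is handed in when it is done.

Besides the shell and the picture viewer there is one more tool, called by a JSON object that holds its "op" and its "data", one argument or row to a line. drive_tool: Moves the arm, as the interface text tells. Shift numbers are shares of 20 cm and turn numbers shares of 180 degrees, none past 1 either way. Its arguments: {"type":"object","properties":{"series":{"type":"array"},"newtons":{"type":"number"}},"required":["series"]}

```bash
ls; mkdir -p pics
python3 - <<'E'
from rig import bot
import cv2,numpy as np
for n in ("scene","top"):
    p,d=bot.snapshot(n); cv2.imwrite(f"pics/{n}0.png",p[:,:,::-1]); np.savez(f"{n}0.npz",p=p,d=d)
    c=bot.get_calibration(n); print(n,c["fx"],c["cx"],c["cy"],np.round(c["extrinsics"],3).tolist())
    for t in ("spare_a","spare_b_nose","dock","loaded_a","flat_pack"):
        print(n,t,[(round(m["score"],2),np.round(m["rect"]).tolist()) for m in bot.masks_of(n,t)][:6])
print(bot.state())
E
```

```text
pics
scene 361.0016584721373 317.85668406746294 204.62867182449406 [[0.144, 0.609, -0.78, 1.236], [0.989, -0.072, 0.126, -0.119], [0.02, -0.79, -0.613, 0.565], [0.0, 0.0, 0.0, 1.0]]
scene spare_a [(0.69, [167.0, 232.0, 46.0, 39.0]), (0.62, [274.0, 183.0, 39.0, 32.0]), (0.55, [242.0, 212.0, 45.0, 25.0])]
scene spare_b_nose [(0.86, [243.0, 212.0, 47.0, 28.0]), (0.82, [275.0, 184.0, 38.0, 30.0]), (0.74, [298.0, 230.0, 48.0, 36.0]), (0.3, [393.0, 196.0, 130.0, 72.0]), (0.21, [410.0, 193.0, 30.0, 34.0])]
scene dock [(0.56, [390.0, 197.0, 122.0, 71.0])]
scene loaded_a [(0.92, [384.0, 199.0, 34.0, 36.0]), (0.88, [407.0, 193.0, 34.0, 29.0])]
scene flat_pack [(0.6, [189.0, 286.0, 74.0, 31.0])]
top 453.4995192628018 326.19681491407493 200.69701131911515 [[0.058, -0.976, 0.208, 0.285], [-0.998, -0.057, 0.012, -0.026], [0.0, -0.208, -0.978, 1.411], [0.0, 0.0, 0.0, 1.0]]
top spare_a [(0.97, [355.0, 251.0, 35.0, 23.0]), (0.91, [385.0, 215.0, 33.0, 14.0]), (0.77, [346.0, 192.0, 33.0, 35.0]), (0.68, [437.0, 203.0, 29.0, 34.0])]
top spare_b_nose [(0.84, [356.0, 250.0, 36.0, 27.0]), (0.73, [383.0, 215
[... 384 characters left out ...]
84671269]), 'dq': array([-0.04321585, -0.02954658,  0.00666798,  0.00670874, -0.05014493,
        0.00051839,  0.06845007]), 'joint_torque': array([-3.04969872e-03, -9.49108315e+01,  3.75426874e+00, -4.63743961e+01,
        1.89771911e-02,  2.34013547e-03, -2.26702360e-05]), 'tcp_pos': array([ 0.26266096, -0.62173405,  0.19939896]), 'eef_rot': array([[ 9.21188144e-01,  3.89117466e-01, -2.37193389e-05],
       [ 3.89117466e-01, -9.21188143e-01,  5.36467978e-05],
       [-9.75067744e-07, -5.86484032e-05, -9.99999998e-01]]), 'ft_force': array([-0.09427415, -0.34621002,  0.56962874]), 'torque': array([-0.00680596, -0.01103276, -0.00666042]), 'finger_force': 0.0, 'grip_width': 1.0015989047415432}
```

View pics/top0.png

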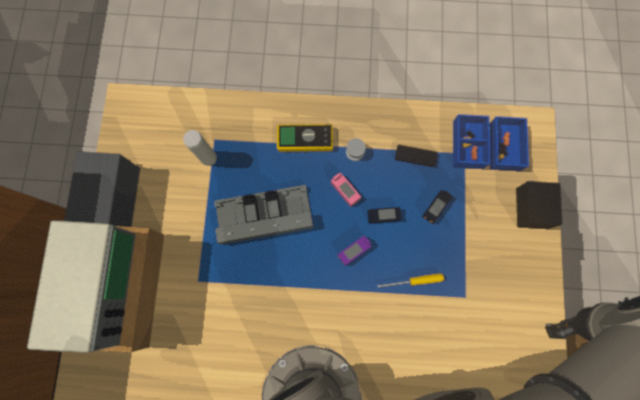

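View pics/scene0.png

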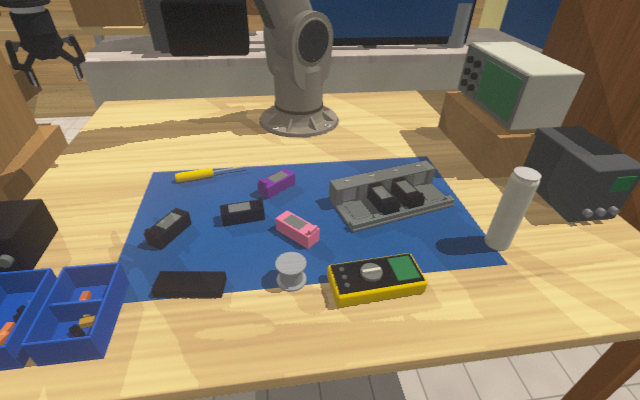

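The top view shows two black tabbed packs at (385,215) and (437,205). The look-alikes are pink (346,190) and purple (355,250), and the flat black slab without a tab is at (416,155). The dock is at (264,213) with packs in its two middle bays, so the outer bays look empty. Next I'll measure these and check with a close crop.

```bash
cat > h.py <<'E'
import numpy as np,cv2
from rig import bot
def cloud(n,d):
    c=bot.get_calibration(n); v,u=np.mgrid[0:400,0:640]
    P=np.stack([(u-c["cx"])/c["fx"]*d,(v-c["cy"])/c["fy"]*d,d],-1)
    E=np.array(c["extrinsics"]); W=P@E[:3,:3].T+E[:3,3]; W[d<=0]=np.nan; return W
def pix(n,X):
    c=bot.get_calibration(n); p=np.linalg.inv(c["extrinsics"])@np.r_[X,1]
    return c["fx"]*p[0]/p[2]+c["cx"],c["fy"]*p[1]/p[2]+c["cy"]
E
python3 - <<'E'
from h import *
D={n:np.load(n+"0.npz") for n in("top","scene")}
W={n:cloud(n,D[n]["d"]) for n in D}
def rect(n,box,z0,z1):
    x0,x1,y0,y1=box; w=W[n][y0:y1,x0:x1].reshape(-1,3); w=w[(w[:,2]>z0)&(w[:,2]<z1)]
    r=cv2.minAreaRect((w[:,:2]*1000).astype(np.float32)); print(n,len(w),"c",np.round(r[0],1),"sz",np.round(r[1],1),"ang",round(r[2],1),"zmed",np.median(w[:,2]).round(4))
for n,b in(("top",(365,405,202,228)),("scene",(217,268,195,228)),("top",(420,456,186,225)),("scene",(142,195,205,252))):
    t=W[n][b[2]:b[3],b[0]:b[1],2]; print("bench z",np.nanpercentile(t,[5,20,50,80,99]).round(4))
    rect(n,b,.029,.042); rect(n,b,.043,.06)
for n,b in(("top",(210,320,180,250)),("scene",(325,460,155,232))):
    rect(n,b,.054,.068); rect(n,b,.04,.051); print(np.histogram(W[n][b[2]:b[3],b[0]:b[1],2],bins=np.arange(0,.075,.005)))
a=cv2.resize(D["top"]["p"][170:250,200:330],None,fx=6,fy=6,interpolation=2); b=cv2.resize(D["scene"]["p"][150:260,135:335],None,fx=3.9,fy=3,interpolation=2)
c=cv2.resize(D["top"]["p"][180:270,330:460],None,fx=3,fy=3)
cv2.imwrite("pics/c1.png",a[:,:,::-1]); 
s=cv2.resize(D["scene"]["p"][150:240,130:340],(780,334),interpolation=2); t=cv2.resize(c,(390,266))
o=np.zeros((600,780,3),np.uint8); o[:334]=s; o[334:600,:390]=t[:266]
o[334:600,390:]=cv2.resize(D["scene"]["p"][150:240,325:457],(390,266)); cv2.imwrite("pics/c2.png",o[:,:,::-1])
E
```

```text
bench z [-0.0023  0.0006  0.0056  0.0368  0.0484]
top 393 c [ 546.6 -192.6] sz [ 40.7 100.3] ang 7.7 zmed 0.0366
top 25 c [ 542.6 -165.3] sz [23.1 45.2] ang 9.7 zmed 0.0483
bench z [-0.0017 -0.0007  0.0068  0.0343  0.0464]
scene 492 c [ 546.6 -191.8] sz [42.8 99.8] ang 8.0 zmed 0.0346
scene 26 c [ 540.5 -146.4] sz [23.6  7.9] ang 6.4 zmed 0.0468
bench z [-0.0027 -0.0003  0.0034  0.0357  0.0466]
top 389 c [ 583.2 -356.1] sz [ 40.1 101.1] ang 57.4 zmed 0.0366
top 27 c [ 585.7 -355.5] sz [34.7 97. ] ang 54.3 zmed 0.0467
bench z [-0.0021 -0.0011  0.0005  0.0334  0.0459]
scene 583 c [ 583.3 -355.1] sz [ 41.  101.7] ang 56.9 zmed 0.0346
scene 40 c [ 622.4 -379.7] sz [25.   7.6] ang 58.0 zmed 0.0466
top 1437 c [524.3 182.4] sz [131.8 289.4] ang 13.7 zmed 0.0608
top 664 c [524.8 180.3] sz [131.7 280.7] ang 13.5 zmed 0.0467
(array([2036,  895,  844,  262,  224,   96,   29,   44,  189,  425,  154,
        528,  787,  108]), array([0.   , 0.005, 0.01 , 0.015, 0.02 , 0.025, 0.03 , 0.035, 0.04 ,
       0.045, 0.05 , 0.055, 0.06 , 0.065, 0.07 ]))
scene 1198 c [523.9 182.9] sz [133.6 289.6] ang 14.1 zmed 0.059
scene 1017 c [536.8 180. ] sz [118.8 293.3] ang 7.1 zmed 0.0451
(array([1970,  881,  697,  354,  566,  207,  222,  224,  475,  515,  124,
        966,  207,    0]), array([0.   , 0.005, 0.01 , 0.015, 0.02 , 0.025, 0.03 , 0.035, 0.04 ,
       0.045, 0.05 , 0.055, 0.06 , 0.065, 0.07 ]))
```

View pics/c2.png

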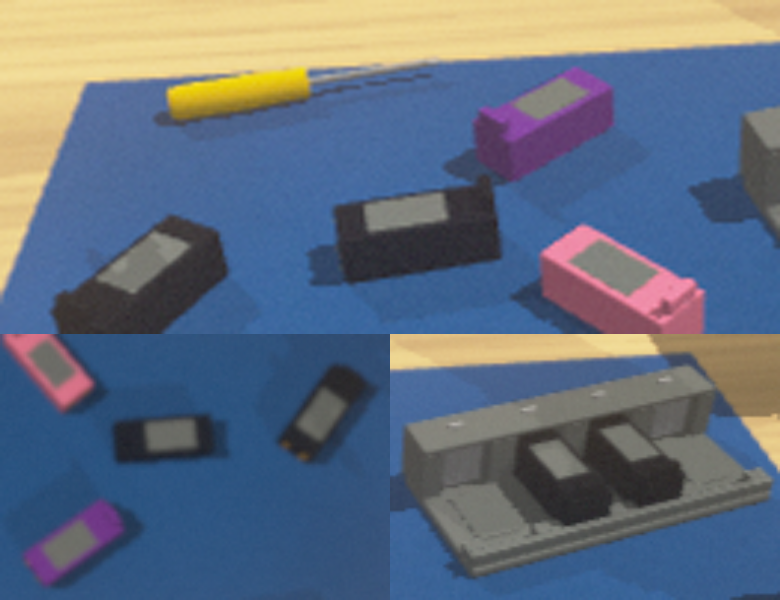

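View pics/c1.png

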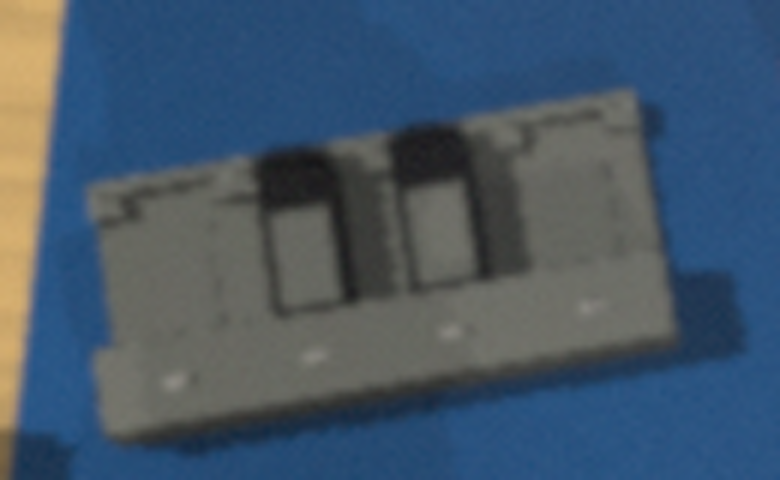

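The crops confirm the two black tabbed packs: A at top (385,215) with its tab toward the left (+y), and B at (437,205) with its tab toward the upper right. Bays 0 (right) and 3 (left) are empty. I still need an accurate dock pose.

Run:
```python
from h import *
for n,b in(("top",(205,325,180,252)),("scene",(325,460,155,232))):
    W=cloud(n,np.load(n+"0.npz")["d"]); off=.0007 if n=="top" else -.0013
    m=np.zeros((400,640),np.uint8); s=np.s_[b[2]:b[3],b[0]:b[1]]
    def comp(z0,z1,k):
        m[:]=0; z=W[s][...,2]-off; m[s]=(z>z0)&(z<z1)
        q,l,st,_=cv2.connectedComponentsWithStats(m,connectivity=4); return [W[l==i] for i in np.argsort(-st[1:,4])[:k]+1]
    h=comp(.053,.068,1)[0]; r=cv2.minAreaRect((h[:,:2]*1000).astype(np.float32)); print(n,"hood",len(h),np.round(r[0],1),np.round(r[1],1),round(r[2],2))
    for yaw in (9,10,11,12,13,14):
        a=np.radians(yaw); u=h[:,:2]@[np.cos(a),np.sin(a)]; v=h[:,:2]@[-np.sin(a),np.cos(a)]
        print(yaw,"x",np.percentile(u,[1,50,99]).round(4),"y",np.percentile(v,[.5,50,99.5]).round(4), "w",np.ptp(np.percentile(u,[2,98])).round(4))
    for c in comp(.042,.0505,3):
        r=cv2.minAreaRect((c[:,:2]*1000).astype(np.float32)); print("top",len(c),np.round(r[0],1),np.round(r[1],1),round(r[2],2),c[:,2].mean().round(4))
    m2=W[s].reshape(-1,3);
```

```text
top hood 1398 [482.5 172.2] [ 45.9 289.4] 13.65
9 x [0.4736 0.5027 0.5319] y [-0.0483  0.0961  0.2371] w 0.0545
10 x [0.4769 0.5044 0.5318] y [-0.0572  0.0873  0.2287] w 0.0509
11 x [0.4805 0.5057 0.5314] y [-0.0661  0.0784  0.2203] w 0.0481
12 x [0.4837 0.5071 0.5309] y [-0.0751  0.0695  0.2116] w 0.0451
13 x [0.4861 0.5082 0.5305] y [-0.0839  0.0606  0.2025] w 0.0429
14 x [0.4877 0.509  0.5313] y [-0.0929  0.0518  0.1933] w 0.0427
top 285 [555.2 154.1] [84.1 39.9] 13.06 0.0471
top 267 [538.9 221.8] [84.5 40.4] 14.36 0.0471
top 4 [477.2 102. ] [0.8 8.9] 6.68 0.0468
scene hood 1185 [482.1 172.2] [ 47.5 290. ] 13.93
9 x [0.4759 0.5084 0.5349] y [-0.049   0.0833  0.2372] w 0.0555
10 x [0.4796 0.51   0.5342] y [-0.0578  0.0745  0.2284] w 0.0522
11 x [0.4826 0.5112 0.5335] y [-0.0667  0.0655  0.2198] w 0.0483
12 x [0.4853 0.5123 0.5325] y [-0.0756  0.0565  0.2112] w 0.0455
13 x [0.4875 0.5132 0.5318] y [-0.0846  0.0475  0.2024] w 0.0432
14 x [0.4885 0.5138 0.5325] y [-0.0934  0.0384  0.1934] w 0.0428
top 852 [533.3 216. ] [100.8 225.6] 13.32 0.045
top 37 [517.4  35.5] [43.9 18.6] 27.27 0.0448
top 32 [522.3  74.5] [ 5.4 34. ] 12.01 0.0449
```

```bash
cat >> h.py <<'E'
from scipy.spatial.transform import Rotation as Ro
def down(yaw,tilt=0):  # tool x = pack x; tilt = nose-low degrees
    # nose low: pack +x rises
    a=np.radians(yaw); R=np.array([[np.cos(a),np.sin(a),0],[np.sin(a),-np.cos(a),0],[0,0,-1.]])
    ax=np.array([np.sin(a),-np.cos(a),0])   # rotation about -pack y raises +x
    return Ro.from_rotvec(ax*np.radians(tilt)).as_matrix()@R
def rows(poses,s=None):
    s=s or bot.state(); R0=s["eef_rot"]; p0=s["tcp_pos"]
    for p,R in poses:
        t=R0.T@(np.array(p)-p0)/.2; a=np.degrees(Ro.from_matrix(R0.T@R).as_rotvec())/180
        print(dict(zip(["ax","ay","az","tx","ty","tz"],np.round(np.r_[a,t],4).tolist())))
def st():
    s=bot.state(); print("t",round(s["t"],2),"p",s["tcp_pos"].round(4),"R",s["eef_rot"].round(3).tolist(),"F",s["ft_force"].round(1),"w",round(s["grip_width"],3),"ff",round(s["finger_force"],1),"q",s["q"].round(0)); return s
B=np.array([.5833,-.3556]); A=np.array([.5466,-.1922]); YB,YA=-32.8,97.9
YD=13.7; DO=np.array([.5386,.1859])
def bay(i): a=np.radians(YD); return DO+(-105+70*i)/1000*np.array([-np.sin(a),np.cos(a)])
E
python3 -c "
from h import *
rows([((.43,-.48,.2),down(-10)),((*B,.12),down(YB))]); print(bay(0),bay(3))"
```

```text
{'ax': -0.0, 'ay': 0.0, 'az': 0.1828, 'tx': 1.0465, 'ty': -0.3272, 'tz': -0.003}
{'ax': -0.0, 'ay': 0.0, 'az': 0.3094, 'tx': 1.9946, 'ty': -0.6019, 'tz': 0.397}
[0.56346801 0.08388734] [0.51373199 0.28791266]
```

{"op": "drive_tool", "data": {
  "series": [
    {"az":0.16,"tx":0.98,"ty":-0.31,"tz":0,"fingers":-1},
    {"az":0.16,"tx":0.98,"ty":-0.31,"tz":0,"fingers":-1},
    {"az":0.16,"tx":0.98,"ty":-0.31,"tz":0,"fingers":-1},
    {"az":0.16,"tx":0.98,"ty":-0.31,"tz":0,"fingers":-1},
    {"az":0.16,"tx":0.98,"ty":-0.31,"tz":0,"fingers":-1},
    {"az":0.16,"tx":0.98,"ty":-0.31,"tz":0,"fingers":-1}
  ]
}}

```text
validation failed for argument at $.se...
```

```bash
python3 -c "
from h import *
st(); rows([((*B,.12),down(YB)),((*B,.003),down(YB))])"
```

```text
t 0.6 p [ 0.2627 -0.6217  0.1994] R [[0.921, 0.389, -0.0], [0.389, -0.921, 0.0], [-0.0, -0.0, -1.0]] F [-0.1 -0.3  0.6] w 1.002 ff 0.0 q [59. 24.  4. 92. -2. 64. -4.]
{'ax': -0.0, 'ay': 0.0, 'az': 0.3094, 'tx': 1.9946, 'ty': -0.6019, 'tz': 0.397}
{'ax': -0.0, 'ay': 0.0, 'az': 0.3094, 'tx': 1.9946, 'ty': -0.6019, 'tz': 0.982}
```

Validation failed, probably because `ax` and `ay` were missing from the rows. I'll give all the keys.

{"op": "drive_tool", "data": {
  "series": [
    {"ax":0,"ay":0,"az":0.16,"tx":0.98,"ty":-0.31,"tz":0,"fingers":-1},
    {"ax":0,"ay":0,"az":0.16,"tx":0.98,"ty":-0.31,"tz":0,"fingers":-1},
    {"ax":0,"ay":0,"az":0.16,"tx":0.98,"ty":-0.31,"tz":0,"fingers":-1},
    {"ax":0,"ay":0,"az":0.16,"tx":0.98,"ty":-0.31,"tz":0,"fingers":-1},
    {"ax":0,"ay":0,"az":0.16,"tx":0.98,"ty":-0.31,"tz":0,"fingers":-1},
    {"ax":0,"ay":0,"az":0.16,"tx":0.98,"ty":-0.31,"tz":0,"fingers":-1}
  ],
  "newtons": 60
}}

```text
t: 1.2
tcp_pos: [0.4217, -0.4861, 0.1994]
eef_rot: [[0.995, -0.098, 0.001], [-0.098, -0.995, 0.001], [0.001, -0.001, -1.0]]
ft_force: [-0.9, -0.8, 0.5]
grip_width: 1.001
finger_force: 0.0
```

```bash
python3 -c "
from h import *
st(); rows([((*B,.12),down(YB)),((*B,.003),down(YB))])"
```

```text
t 1.2 p [ 0.4217 -0.4861  0.1994] R [[0.995, -0.098, 0.001], [-0.098, -0.995, 0.001], [0.001, -0.001, -1.0]] F [-0.9 -0.8  0.5] w 1.001 ff 0.0 q [ 39.  22.   6.  96.  -3.  62. -50.]
{'ax': -0.0003, 'ay': -0.0001, 'az': 0.1511, 'tx': 0.7402, 'ty': -0.7279, 'tz': 0.3981}
{'ax': -0.0003, 'ay': -0.0001, 'az': 0.1511, 'tx': 0.7399, 'ty': -0.7275, 'tz': 0.9831}
```

{"op": "drive_tool", "data": {
  "series": [
    {"ax":0,"ay":0,"az":0.151,"tx":0.74,"ty":-0.728,"tz":0.4,"fingers":-1},
    {"ax":0,"ay":0,"az":0.151,"tx":0.74,"ty":-0.728,"tz":0.4,"fingers":-1},
    {"ax":0,"ay":0,"az":0.151,"tx":0.74,"ty":-0.728,"tz":0.4,"fingers":-1},
    {"ax":0,"ay":0,"az":0.151,"tx":0.74,"ty":-0.728,"tz":0.4,"fingers":-1},
    {"ax":0,"ay":0,"az":0.151,"tx":0.74,"ty":-0.728,"tz":0.4,"fingers":-1},
    {"ax":0,"ay":0,"az":0.151,"tx":0.74,"ty":-0.728,"tz":0.4,"fingers":-1},
    {"ax":0,"ay":0,"az":0.151,"tx":0.74,"ty":-0.728,"tz":0.4,"fingers":-1}
  ]
}}

```text
t: 1.9
tcp_pos: [0.5803, -0.3602, 0.1193]
eef_rot: [[0.838, -0.546, -0.001], [-0.546, -0.838, -0.001], [-0.0, 0.001, -1.0]]
ft_force: [0.1, -0.6, 0.2]
grip_width: 1.004
finger_force: 0.0
```

```bash
python3 -c "
from h import *
st(); rows([((*B,.04),down(YB)),((*B,.003),down(YB))])"
```

```text
t 1.9 p [ 0.5803 -0.3602  0.1193] R [[0.838, -0.546, -0.001], [-0.546, -0.838, -0.001], [-0.0, 0.001, -1.0]] F [ 0.1 -0.6  0.2] w 1.004 ff 0.0 q [ 20.  29.   8.  95.  -5.  56. -93.]
{'ax': 0.0003, 'ay': 0.0001, 'az': -0.0016, 'tx': 0.0001, 'ty': -0.0281, 'tz': 0.3966}
{'ax': 0.0003, 'ay': 0.0001, 'az': -0.0016, 'tx': 0.0002, 'ty': -0.0283, 'tz': 0.5816}
```

{"op": "drive_tool", "data": {
  "series": [
    {"ax":0,"ay":0,"az":-0.0016,"tx":0,"ty":-0.028,"tz":0.2,"fingers":-1},
    {"ax":0,"ay":0,"az":-0.0016,"tx":0,"ty":-0.028,"tz":0.4,"fingers":-1},
    {"ax":0,"ay":0,"az":-0.0016,"tx":0,"ty":-0.028,"tz":0.5,"fingers":-1},
    {"ax":0,"ay":0,"az":-0.0016,"tx":0,"ty":-0.028,"tz":0.58,"fingers":-1},
    {"ax":0,"ay":0,"az":-0.0016,"tx":0,"ty":-0.028,"tz":0.58,"fingers":-1},
    {"ax":0,"ay":0,"az":-0.0016,"tx":0,"ty":-0.028,"tz":0.58,"fingers":-1}
  ]
}}

```text
t: 2.5
tcp_pos: [0.5843, -0.3554, 0.0045]
eef_rot: [[0.84, -0.543, 0.001], [-0.543, -0.84, -0.001], [0.001, 0.0, -1.0]]
ft_force: [-0.2, 0.4, -0.5]
grip_width: 0.995
finger_force: 0.0
```

```bash
python3 -c "
from h import *
st(); rows([((*B,.003),down(YB)),((*B,.15),down(YB))])"
```

```text
t 2.5 p [ 0.5843 -0.3554  0.0045] R [[0.84, -0.543, 0.001], [-0.543, -0.84, -0.001], [0.001, 0.0, -1.0]] F [-0.2  0.4 -0.5] w 0.995 ff 0.0 q [ 21.  37.   7.  99.  -6.  44. -92.]
{'ax': 0.0001, 'ay': -0.0004, 'az': -0.0003, 'tx': -0.0036, 'ty': 0.0032, 'tz': 0.0077}
{'ax': 0.0001, 'ay': -0.0004, 'az': -0.0003, 'tx': -0.0027, 'ty': 0.0034, 'tz': -0.7273}
```

{"op": "drive_tool", "data": {
  "series": [
    {"ax":0,"ay":0,"az":0,"tx":-0.003,"ty":0.003,"tz":0.005,"fingers":1},
    {"ax":0,"ay":0,"az":0,"tx":-0.003,"ty":0.003,"tz":0.005,"fingers":1},
    {"ax":0,"ay":0,"az":0,"tx":-0.003,"ty":0.003,"tz":0.005,"fingers":1},
    {"ax":0,"ay":0,"az":0,"tx":-0.003,"ty":0.003,"tz":0.005,"fingers":1},
    {"ax":0,"ay":0,"az":0,"tx":-0.003,"ty":0.003,"tz":0.005,"fingers":1},
    {"ax":0,"ay":0,"az":0,"tx":-0.003,"ty":0.003,"tz":0.005,"fingers":1},
    {"ax":0,"ay":0,"az":0,"tx":-0.003,"ty":0.003,"tz":0.005,"fingers":1},
    {"ax":0,"ay":0,"az":0,"tx":-0.003,"ty":0.003,"tz":0.005,"fingers":1}
  ],
  "newtons": 80
}}

```text
t: 3.3
tcp_pos: [0.585, -0.355, 0.0042]
eef_rot: [[0.841, -0.542, 0.003], [-0.542, -0.841, -0.002], [0.003, -0.0, -1.0]]
ft_force: [-0.8, -1.0, 14.6]
grip_width: 0.002
finger_force: 6.9
```

```bash
python3 -c "
from h import *
st(); a=np.radians(YD);ux=np.array([np.cos(a),np.sin(a)])
rows([((*B,.10),down(YB)),((*(bay(0)+.04*ux),.15),down(YD,12))])"
```

```text
t 3.3 p [ 0.585  -0.355   0.0042] R [[0.841, -0.542, 0.003], [-0.542, -0.841, -0.002], [0.003, -0.0, -1.0]] F [-0.8 -1.  14.6] w 0.002 ff 6.9 q [ 21.  37.   7.  99.  -6.  44. -92.]
{'ax': -0.0001, 'ay': -0.001, 'az': 0.0001, 'tx': -0.0038, 'ty': 0.0068, 'tz': -0.4789}
{'ax': 0.0274, 'ay': 0.0619, 'az': -0.2573, 'tx': -1.1386, 'ty': -1.932, 'tz': -0.732}
```

Run:
```python
from h import *
o=[]
for n,b in(("scene",(120,290,150,270)),("top",(370,500,150,250))):
    p,d=bot.snapshot(n); np.savez(n+"1.npz",p=p,d=d); o.append(cv2.resize(p[b[2]:b[3],b[0]:b[1]],(400,300),interpolation=2))
cv2.imwrite("pics/g1.png",np.hstack(o)[:,:,::-1]); print(pix("scene",[.585,-.355,.004]),pix("top",[.585,-.355,.004])); st()
```

```text
(np.float64(169.35317774091388), np.float64(232.64477562598242)) (np.float64(435.22446639125747), np.float64(206.60883758733553))
t 3.4 p [ 0.585  -0.355   0.0043] R [[0.841, -0.542, 0.003], [-0.542, -0.841, -0.002], [0.003, -0.0, -1.0]] F [-0.5 -1.2 13.6] w 0.008 ff 6.9 q [ 21.  37.   7.  99.  -6.  44. -92.]
```

View pics/g1.png

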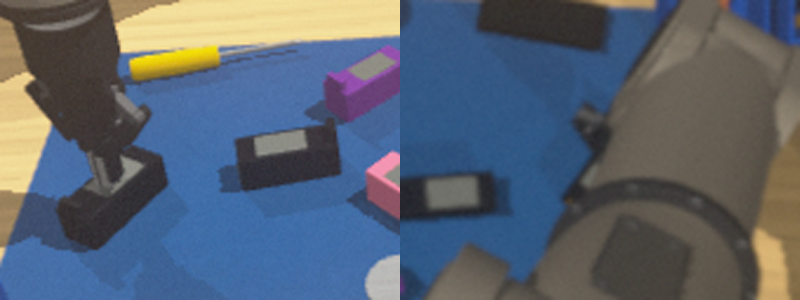

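The view shows the fingers shut over the middle of the label, at pixel (169,224) in the scene camera, while the pack hasn't moved. Before going on I need to know whether the tips are on top of the pack or inside it.

Run:
```python
from h import *
W=cloud("scene",np.load("scene1.npz")["d"])
for r in range(150,242,4): print(r,[tuple((W[r,c]*1000).round(0).astype(int)) for c in (160,165,169,173,178)])
```

```text
150 [(np.int64(612), np.int64(-317), np.int64(230)), (np.int64(600), np.int64(-312), np.int64(223)), (np.int64(182), np.int64(-426), np.int64(-3)), (np.int64(184), np.int64(-414), np.int64(-2)), (np.int64(187), np.int64(-398), np.int64(-1))]
154 [(np.int64(593), np.int64(-325), np.int64(211)), (np.int64(588), np.int64(-317), np.int64(208)), (np.int64(211), np.int64(-421), np.int64(-1)), (np.int64(209), np.int64(-410), np.int64(-3)), (np.int64(211), np.int64(-394), np.int64(-2))]
158 [(np.int64(603), np.int64(-323), np.int64(208)), (np.int64(592), np.int64(-318), np.int64(201)), (np.int64(236), np.int64(-416), np.int64(0)), (np.int64(233), np.int64(-406), np.int64(-3)), (np.int64(236), np.int64(-390), np.int64(-2))]
162 [(np.int64(602), np.int64(-326), np.int64(199)), (np.int64(594), np.int64(-319), np.int64(194)), (np.int64(257), np.int64(-413), np.int64(-2)), (np.int64(261), np.int64(-401), np.int64(0)), (np.int64(263), np.int64(-386), np.int64(0))]
166 [(np.int64(607), np.int64(-326), np.int64(193)), (np.int64(597), np.int64(-320), np.int64(187)), (np.int64(583), np.int64(-317), np
[... 3755 characters left out ...]
9), np.int64(-364), np.int64(34)), (np.int64(609), np.int64(-353), np.int64(34)), (np.int64(605), np.int64(-347), np.int64(29)), (np.int64(599), np.int64(-341), np.int64(23)), (np.int64(587), np.int64(-334), np.int64(12))]
234 [(np.int64(625), np.int64(-360), np.int64(36)), (np.int64(616), np.int64(-353), np.int64(28)), (np.int64(607), np.int64(-349), np.int64(19)), (np.int64(600), np.int64(-343), np.int64(12)), (np.int64(590), np.int64(-336), np.int64(2))]
238 [(np.int64(627), np.int64(-362), np.int64(27)), (np.int64(618), np.int64(-355), np.int64(18)), (np.int64(611), np.int64(-350), np.int64(11)), (np.int64(603), np.int64(-344), np.int64(3)), (np.int64(599), np.int64(-335), np.int64(-2))]
```

Run:
```python
from h import *
W=cloud("scene",np.load("scene0.npz")["d"])
y=np.array([.389,-.921,0])
for s in(-1,1):
  for z in (.212,.245): print(s,z,np.round(pix("scene",np.array([.2627,-.6217,z])+s*.045*y)))
w=W[30:110,5:100].reshape(-1,3); v,u=np.mgrid[30:110,5:100]
k=(w[:,2]>.15)&(w[:,2]<.45)&(abs(w[:,0]-.263)<.12)&(abs(w[:,1]+.622)<.12); w=w[k];u=u.ravel()[k];v=v.ravel()[k]
q=(w[:,:2]-[.2627,-.6217])@y[:2]
for lo,hi in((-.07,-.03),(-.03,.03),(.03,.07)):
    m=(q>lo)&(q<hi); i=np.argsort(w[m][:,2])[:8]; print(lo,m.sum(),(w[m][i]*1000).round(0).tolist(),list(zip(u[m][i],v[m][i])))
```

```text
-1 0.212 [83. 92.]
-1 0.245 [78. 79.]
1 0.212 [42. 98.]
1 0.245 [36. 85.]
-0.07 549 [[248.0, -573.0, 243.0], [251.0, -577.0, 244.0], [252.0, -578.0, 245.0], [254.0, -573.0, 245.0], [253.0, -572.0, 248.0], [253.0, -575.0, 248.0], [254.0, -577.0, 248.0], [244.0, -570.0, 249.0]] [(np.int64(81), np.int64(80)), (np.int64(79), np.int64(80)), (np.int64(78), np.int64(80)), (np.int64(80), np.int64(80)), (np.int64(80), np.int64(79)), (np.int64(79), np.int64(79)), (np.int64(78), np.int64(79)), (np.int64(82), np.int64(77))]
-0.03 921 [[270.0, -626.0, 302.0], [264.0, -605.0, 302.0], [272.0, -628.0, 302.0], [272.0, -623.0, 302.0], [287.0, -643.0, 302.0], [266.0, -608.0, 302.0], [266.0, -613.0, 302.0], [267.0, -610.0, 303.0]] [(np.int64(44), np.int64(59)), (np.int64(55), np.int64(58)), (np.int64(43), np.int64(59)), (np.int64(45), np.int64(59)), (np.int64(33), np.int64(61)), (np.int64(53), np.int64(58)), (np.int64(51), np.int64(58)), (np.int64(52), np.int64(58))]
0.03 627 [[276.0, -661.0, 243.0], [283.0, -658.0, 243.0], [284.0, -660.0, 243.0], [272.0, -662.0, 244.0], [288.0, -660.0, 245.0], [291.0, -660.0, 246.0], [287.0, -657.0, 247.0], [288.0, -659.0, 247.0]] [(np.int64(38), np.int64(85)), (np.int64(38), np.int64(86)), (np.int64(37), np.int64(86)), (np.int64(38), np.int64(84)), (np.int64(36), np.int64(86)), (np.int64(35), np.int64(86)), (np.int64(37), np.int64(85)), (np.int64(36), np.int64(85))]
```

The start picture settles it. The open tips were at z=0.244 where the report implied 0.212, and the gripper body sits 31 mm higher too. So the true tips are about 31.5 mm behind the reported TCP. I'll lift, open, and regrasp with that correction.

{"op": "drive_tool", "data": {
  "series": [
    {"ax":0,"ay":0,"az":0,"tx":0,"ty":0,"tz":-0.15,"fingers":1},
    {"ax":0,"ay":0,"az":0,"tx":0,"ty":0,"tz":-0.3,"fingers":-1},
    {"ax":0,"ay":0,"az":0,"tx":0,"ty":0,"tz":-0.3,"fingers":-1},
    {"ax":0,"ay":0,"az":0,"tx":0,"ty":0,"tz":-0.3,"fingers":-1},
    {"ax":0,"ay":0,"az":0,"tx":0,"ty":0,"tz":-0.3,"fingers":-1},
    {"ax":0,"ay":0,"az":0,"tx":0,"ty":0,"tz":-0.3,"fingers":-1}
  ]
}}

```text
t: 4.0
tcp_pos: [0.583, -0.3538, 0.0614]
eef_rot: [[0.841, -0.541, -0.001], [-0.541, -0.841, 0.001], [-0.002, 0.0, -1.0]]
ft_force: [-0.8, 0.0, 0.2]
grip_width: 0.847
finger_force: 0.0
```

```bash
cat >> h.py <<'E'
L=.0315  # true tip = reported TCP - L*tool z
def P(xyz,R): return (np.array(xyz)+L*R[:,2],R)   # reported pose for a true TCP xyz
E
python3 - <<'E'
from h import *
p,d=bot.snapshot("scene"); W=cloud("scene",d); s=st()
w=W[200:260,140:200].reshape(-1,3); w=w[(w[:,2]>.028)&(w[:,2]<.042)]
w=w[np.linalg.norm(w[:,:2]-B,axis=1)<.07]
r=cv2.minAreaRect((w[:,:2]*1000).astype(np.float32)); print(len(w),r)
w=W[150:240,130:210].reshape(-1,3); q=(w-s["tcp_pos"])@s["eef_rot"]
for lo,hi in((-.07,-.03),(-.02,.02),(.03,.07)):
    m=(q[:,1]>lo)&(q[:,1]<hi)&(abs(q[:,0])<.05)&(q[:,2]<.0)&(q[:,2]>-.2); k=q[m]; i=np.argsort(-k[:,2])[:6]; print((k[i]*1000).round(0).tolist())
rows([P((*B,.006),down(YB))])
E
```

```text
t 4.05 p [ 0.5831 -0.3539  0.0615] R [[0.841, -0.541, -0.001], [-0.541, -0.841, 0.001], [-0.001, 0.0, -1.0]] F [-0.1  0.1  0.3] w 0.925 ff 0.0 q [ 20.  33.   7.  97.  -5.  50. -93.]
585 ((582.375244140625, -355.5994873046875), (42.939002990722656, 101.48346710205078), 56.620513916015625)
[[-1.0, -41.0, -39.0], [2.0, -41.0, -39.0], [7.0, -43.0, -40.0], [-8.0, -43.0, -40.0], [-3.0, -42.0, -41.0], [8.0, -42.0, -41.0]]
[[9.0, -11.0, -104.0], [9.0, -5.0, -104.0], [10.0, 13.0, -104.0], [8.0, -7.0, -105.0], [9.0, -0.0, -105.0], [9.0, 16.0, -105.0]]
[[-6.0, 38.0, -39.0], [-2.0, 37.0, -39.0], [7.0, 39.0, -39.0], [6.0, 37.0, -40.0], [-1.0, 38.0, -40.0], [3.0, 37.0, -40.0]]
{'ax': 0.0, 'ay': 0.0005, 'az': 0.0001, 'tx': 0.0062, 'ty': 0.0064, 'tz': 0.4348}
```

{"op": "drive_tool", "data": {
  "series": [
    {"ax":0,"ay":0,"az":0,"tx":0.006,"ty":0.006,"tz":0.2,"fingers":-1},
    {"ax":0,"ay":0,"az":0,"tx":0.006,"ty":0.006,"tz":0.35,"fingers":-1},
    {"ax":0,"ay":0,"az":0,"tx":0.006,"ty":0.006,"tz":0.43,"fingers":-1},
    {"ax":0,"ay":0,"az":0,"tx":0.006,"ty":0.006,"tz":0.435,"fingers":-1},
    {"ax":0,"ay":0,"az":0,"tx":0.006,"ty":0.006,"tz":0.435,"fingers":1},
    {"ax":0,"ay":0,"az":0,"tx":0.006,"ty":0.006,"tz":0.435,"fingers":1},
    {"ax":0,"ay":0,"az":0,"tx":0.006,"ty":0.006,"tz":0.435,"fingers":1},
    {"ax":0,"ay":0,"az":0,"tx":0.006,"ty":0.006,"tz":0.435,"fingers":1},
    {"ax":0,"ay":0,"az":0,"tx":0.006,"ty":0.006,"tz":0.435,"fingers":1},
    {"ax":0,"ay":0,"az":0,"tx":0.006,"ty":0.006,"tz":0.435,"fingers":1}
  ],
  "newtons": 80
}}

```text
t: 5.05
tcp_pos: [0.5848, -0.3563, -0.0229]
eef_rot: [[0.841, -0.542, 0.002], [-0.542, -0.841, -0.001], [0.002, -0.0, -1.0]]
ft_force: [-1.5, 1.3, 8.2]
grip_width: 0.448
finger_force: 81.8
```

```bash
python3 -c "
from h import *
s=st(); q=s['tcp_pos']; g=(q-L*s['eef_rot'][:,2]); print('true tip',g, 'pack-frame dx', (g[:2]-B)@[np.cos(np.radians(YB)),np.sin(np.radians(YB))])
rows([P((.58,-.25,.10),down(YB))])"
```

```text
t 5.05 p [ 0.5848 -0.3563 -0.0229] R [[0.841, -0.542, 0.002], [-0.542, -0.841, -0.001], [0.002, -0.0, -1.0]] F [-1.5  1.3  8.2] w 0.448 ff 81.8 q [ 21.  39.   6.  99.  -6.  42. -92.]
true tip [ 0.58477864 -0.35629612  0.00858393] pack-frame dx 0.0016199867919868664
{'ax': -0.0001, 'ay': -0.0007, 'az': 0.0, 'tx': -0.3073, 'ty': -0.434, 'tz': -0.4576}
```

```bash
cat >> h.py <<'E'
def ins(i,xn,lift,th,dx,g,dy=0):
    """pack nose lower edge at dock x=xn (m), lift above bay floor, nose low by th deg; dx,g: TCP in the pack frame"""
    R=down(YD,th); a=np.radians(YD); n=np.r_[bay(i)+xn*np.array([np.cos(a),np.sin(a)])+dy*np.array([-np.sin(a),np.cos(a)]),.010+lift]
    px=R[:,0]; pz=-R[:,2]
    return P(n+px*(.05+dx)+pz*g,R)
E
python3 -c "
from h import *
rows([P((.58,-.35,.12),down(YB)),P((.58,-.20,.14),down(YB+20)),ins(0,-.015,.06,12,.0016,.0086)])"
```

```text
{'ax': -0.0001, 'ay': -0.0007, 'az': 0.0, 'tx': -0.0362, 'ty': -0.0137, 'tz': -0.5572}
{'ax': -0.0, 'ay': -0.0007, 'az': -0.1111, 'tx': -0.4422, 'ty': -0.6442, 'tz': -0.6578}
{'ax': 0.0272, 'ay': 0.0622, 'az': -0.2573, 'tx': -1.1425, 'ty': -1.9385, 'tz': -0.408}
```

{"op": "drive_tool", "data": {
  "series": [
    {"ax":0,"ay":0,"az":0,"tx":-0.01,"ty":-0.005,"tz":-0.2,"fingers":1},
    {"ax":0,"ay":0,"az":0,"tx":-0.02,"ty":-0.01,"tz":-0.4,"fingers":1},
    {"ax":0,"ay":0,"az":-0.02,"tx":-0.1,"ty":-0.15,"tz":-0.6,"fingers":1},
    {"ax":0,"ay":0,"az":-0.06,"tx":-0.22,"ty":-0.35,"tz":-0.66,"fingers":1},
    {"ax":0,"ay":0,"az":-0.1,"tx":-0.35,"ty":-0.55,"tz":-0.66,"fingers":1},
    {"ax":0,"ay":0,"az":-0.14,"tx":-0.46,"ty":-0.75,"tz":-0.66,"fingers":1},
    {"ax":0,"ay":0,"az":-0.16,"tx":-0.55,"ty":-0.95,"tz":-0.66,"fingers":1},
    {"ax":0,"ay":0,"az":-0.16,"tx":-0.55,"ty":-0.95,"tz":-0.66,"fingers":1},
    {"ax":0,"ay":0,"az":-0.16,"tx":-0.55,"ty":-0.95,"tz":-0.66,"fingers":1}
  ]
}}

```text
t: 5.95
tcp_pos: [0.5946, -0.1356, 0.1081]
eef_rot: [[0.998, -0.068, 0.001], [-0.068, -0.998, -0.0], [0.001, -0.0, -1.0]]
ft_force: [-0.0, -0.8, -1.0]
grip_width: 0.459
finger_force: 81.6
```

```bash
python3 -c "
from h import *
st(); rows([ins(0,-.015,.06,12,.0016,.0086)])"
```

```text
t 5.95 p [ 0.5946 -0.1356  0.1081] R [[0.998, -0.068, 0.001], [-0.068, -0.998, -0.0], [0.001, -0.0, -1.0]] F [-0.  -0.8 -1. ] w 0.459 ff 81.6 q [  8.  24.  -1. 105.   1.  51. -88.]
{'ax': 0.0103, 'ay': 0.0659, 'az': -0.0973, 'tx': -0.038, 'ty': -1.1449, 'tz': 0.2488}
```

{"op": "drive_tool", "data": {
  "series": [
    {"ax":0,"ay":0,"az":-0.03,"tx":-0.01,"ty":-0.24,"tz":0,"fingers":1},
    {"ax":0.003,"ay":0.02,"az":-0.05,"tx":-0.02,"ty":-0.48,"tz":0,"fingers":1},
    {"ax":0.006,"ay":0.04,"az":-0.08,"tx":-0.03,"ty":-0.72,"tz":0,"fingers":1},
    {"ax":0.01,"ay":0.066,"az":-0.097,"tx":-0.038,"ty":-0.96,"tz":0,"fingers":1},
    {"ax":0.01,"ay":0.066,"az":-0.097,"tx":-0.038,"ty":-0.99,"tz":0,"fingers":1},
    {"ax":0.01,"ay":0.066,"az":-0.097,"tx":-0.038,"ty":-0.99,"tz":0,"fingers":1},
    {"ax":0.01,"ay":0.066,"az":-0.097,"tx":-0.038,"ty":-0.99,"tz":0,"fingers":1}
  ]
}}

```text
t: 6.65
tcp_pos: [0.601, 0.0594, 0.1076]
eef_rot: [[0.952, 0.231, 0.202], [0.226, -0.973, 0.047], [0.207, 0.001, -0.978]]
ft_force: [-0.3, -0.6, -3.0]
grip_width: 0.453
finger_force: 81.7
```

```bash
python3 -c "
from h import *
st(); rows([ins(0,-.015,.06,12,.0016,.0086)])"
```

```text
t 6.65 p [0.601  0.0594 0.1076] R [[0.952, 0.231, 0.202], [0.226, -0.973, 0.047], [0.207, 0.001, -0.978]] F [-0.3 -0.6 -3. ] w 0.453 ff 81.7 q [ -4.  18.  -8. 116.   4.  35. -92.]
{'ax': 0.0008, 'ay': 0.0003, 'az': -0.0017, 'tx': -0.005, 'ty': -0.1642, 'tz': 0.2508}
```

{"op": "drive_tool", "data": {
  "series": [
    {"ax":0.001,"ay":0,"az":-0.002,"tx":-0.005,"ty":-0.164,"tz":0.1,"fingers":1},
    {"ax":0.001,"ay":0,"az":-0.002,"tx":-0.005,"ty":-0.164,"tz":0.25,"fingers":1},
    {"ax":0.001,"ay":0,"az":-0.002,"tx":-0.005,"ty":-0.164,"tz":0.25,"fingers":1},
    {"ax":0.001,"ay":0,"az":-0.002,"tx":-0.005,"ty":-0.164,"tz":0.25,"fingers":1}
  ]
}}

```text
t: 7.05
tcp_pos: [0.6021, 0.0935, 0.0581]
eef_rot: [[0.951, 0.238, 0.2], [0.233, -0.971, 0.05], [0.206, -0.001, -0.979]]
ft_force: [-0.1, -0.2, -1.8]
grip_width: 0.45
finger_force: 81.5
```

```bash
cat >> h.py <<'E'
def look(i,tag):
    """visible held-pack points in dock-bay frame"""
    a=np.radians(YD); X=np.array([[np.cos(a),np.sin(a)],[-np.sin(a),np.cos(a)]])
    out=[]
    for n,b in(("scene",(320,470,140,240)),("top",(200,330,160,260))):
        p,d=bot.snapshot(n); np.savez(f"{n}_{tag}.npz",p=p,d=d); out.append(cv2.resize(p[b[2]:b[3],b[0]:b[1]],(400,300),interpolation=2))
    cv2.imwrite(f"pics/{tag}.png",np.hstack(out)[:,:,::-1])
E
python3 -c "
from h import *
st(); look(0,'v1'); rows([ins(0,-.015,.03,12,.0016,.0086)])"
```

```text
t 7.05 p [0.6021 0.0935 0.0581] R [[0.951, 0.238, 0.2], [0.233, -0.971, 0.05], [0.206, -0.001, -0.979]] F [-0.1 -0.2 -1.8] w 0.45 ff 81.5 q [ -9.  22.  -8. 117.   7.  29. -97.]
{'ax': -0.0004, 'ay': -0.0001, 'az': 0.0004, 'tx': -0.0342, 'ty': 0.003, 'tz': 0.1516}
```

View pics/v1.png

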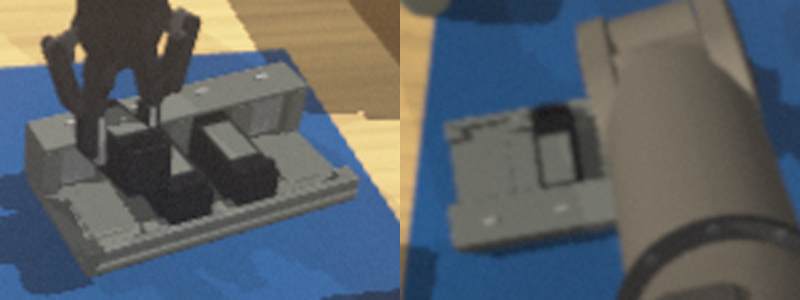

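```bash
cat >> h.py <<'E'
def held(i,tag,th):
    a=np.radians(YD); Rd=np.array([[np.cos(a),-np.sin(a),0],[np.sin(a),np.cos(a),0],[0,0,1]])
    W=cloud("scene",np.load(f"scene_{tag}.npz")["d"]); q=(W-[*bay(i),.01-.0013])@Rd
    # points in nominal pack frame needing th rotation
    t=np.radians(th); x=q[...,0]*np.cos(t)+q[...,2]*np.sin(t); z=-q[...,0]*np.sin(t)+q[...,2]*np.cos(t)
    return q,x,q[...,1],z
E
python3 - <<'E'
from h import *
q,x,y,z=held(0,"v1",12)
# expected pack frame: nose low edge (-.015,.06)
t=np.radians(12); nx=-.015*np.cos(t)+.06*np.sin(t); nz=.015*np.sin(t)+.06*np.cos(t)
X=x-nx; Z=z-nz
m=(X>.085)&(X<.115)&(abs(y)<.035)&(Z>-.01)&(Z<.055)
print("n",m.sum(),"tail face X med",np.median(X[m]),np.percentile(X[m],[10,25,75,90]).round(4),"y",np.percentile(y[m],[1,5,50,95,99]).round(4),"Z",np.percentile(Z[m],[1,5,50,95,99]).round(4))
b=m&(Z<.03); print("body y",np.percentile(y[b],[2,50,98]).round(4)); A_=np.c_[Z[b],y[b],np.ones(b.sum())]; c=np.linalg.lstsq(A_,X[b],rcond=None)[0]; print("face slopes dX/dZ,dX/dy",np.degrees(c[:2]),c[2])
t=m&(Z>.04); print("tab y",np.percentile(y[t],[2,50,98]).round(4),np.percentile(Z[t],[50,98]))
E
```

```text
n 366 tail face X med 0.09862520759247241 [0.0927 0.0975 0.0995 0.1003] y [-0.0203 -0.0196 -0.004   0.0161  0.0184] Z [0.0016 0.0036 0.0244 0.0472 0.0486]
body y [-0.0203 -0.0041  0.0183]
face slopes dX/dZ,dX/dy [-0.09628546  6.6517795 ] 0.09829786824645681
tab y [-0.0119 -0.0015  0.0106] [0.04580568 0.04881038]
```

The held pack matches the plan to about 1 mm: the tail face is where expected, there is no pitch error, and y is about −1 mm. I'll descend.

```bash
python3 -c "
from h import *
rows([ins(0,-.015,.02,12,.0016,.0086,.0008),ins(0,-.015,.0025,12,.0016,.0086,.0008)])"
```

```text
{'ax': -0.0004, 'ay': -0.0001, 'az': 0.0004, 'tx': -0.0447, 'ty': -0.001, 'tz': 0.2005}
{'ax': -0.0004, 'ay': -0.0001, 'az': 0.0004, 'tx': -0.0629, 'ty': -0.0009, 'tz': 0.2861}
```

{"op": "drive_tool", "data": {
  "series": [
    {"ax":0,"ay":0,"az":0,"tx":-0.022,"ty":-0.001,"tz":0.1,"fingers":1},
    {"ax":0,"ay":0,"az":0,"tx":-0.045,"ty":-0.001,"tz":0.2,"fingers":1},
    {"ax":0,"ay":0,"az":0,"tx":-0.055,"ty":-0.001,"tz":0.25,"fingers":1},
    {"ax":0,"ay":0,"az":0,"tx":-0.063,"ty":-0.001,"tz":0.286,"fingers":1},
    {"ax":0,"ay":0,"az":0,"tx":-0.063,"ty":-0.001,"tz":0.286,"fingers":1},
    {"ax":0,"ay":0,"az":0,"tx":-0.063,"ty":-0.001,"tz":0.286,"fingers":1}
  ]
}}

```text
t: 7.75
tcp_pos: [0.6019, 0.0956, 0.0005]
eef_rot: [[0.949, 0.24, 0.202], [0.235, -0.971, 0.051], [0.208, -0.001, -0.978]]
ft_force: [-0.4, 0.2, -2.6]
grip_width: 0.454
finger_force: 81.7
```

```bash
python3 -c "
from h import *
st(); rows([ins(0,x,.0025,12,.0016,.0086,.0008) for x in (-.015,-.03,-.034,-.041,-.048)])"
```

```text
t 7.75 p [6.019e-01 9.560e-02 5.000e-04] R [[0.949, 0.24, 0.202], [0.235, -0.971, 0.051], [0.208, -0.001, -0.978]] F [-0.4  0.2 -2.6] w 0.454 ff 81.7 q [-10.  28.  -6. 119.   9.  22. -99.]
{'ax': -0.0006, 'ay': -0.0001, 'az': 0.001, 'tx': 0.0007, 'ty': 0.0076, 'tz': -0.0018}
{'ax': -0.0006, 'ay': -0.0001, 'az': 0.001, 'tx': -0.0727, 'ty': 0.0073, 'tz': -0.0174}
{'ax': -0.0006, 'ay': -0.0001, 'az': 0.001, 'tx': -0.0922, 'ty': 0.0072, 'tz': -0.0215}
{'ax': -0.0006, 'ay': -0.0001, 'az': 0.001, 'tx': -0.1265, 'ty': 0.0071, 'tz': -0.0288}
{'ax': -0.0006, 'ay': -0.0001, 'az': 0.001, 'tx': -0.1607, 'ty': 0.007, 'tz': -0.0361}
```

{"op": "drive_tool", "data": {
  "series": [
    {"ax":0,"ay":0,"az":0.001,"tx":-0.036,"ty":0.007,"tz":-0.009,"fingers":1},
    {"ax":0,"ay":0,"az":0.001,"tx":-0.073,"ty":0.007,"tz":-0.0175,"fingers":1},
    {"ax":0,"ay":0,"az":0.001,"tx":-0.092,"ty":0.007,"tz":-0.0215,"fingers":1},
    {"ax":0,"ay":0,"az":0.001,"tx":-0.11,"ty":0.007,"tz":-0.025,"fingers":1},
    {"ax":0,"ay":0,"az":0.001,"tx":-0.11,"ty":0.007,"tz":-0.025,"fingers":1},
    {"ax":0,"ay":0,"az":0.001,"tx":-0.11,"ty":0.007,"tz":-0.025,"fingers":1}
  ]
}}

```text
t: 8.35
tcp_pos: [0.5806, 0.089, 0.0004]
eef_rot: [[0.95, 0.238, 0.202], [0.232, -0.971, 0.051], [0.209, -0.002, -0.978]]
ft_force: [5.5, -1.3, -1.6]
grip_width: 0.454
finger_force: 81.6
```

```bash
python3 -c "
from h import *
s=st(); print('x-force dock',s['ft_force'][:2]@[.9715,.2368]); rows([ins(0,x,.0025,12,.0016,.0086,.0008) for x in (-.038,-.041,-.048)])"
```

```text
t 8.35 p [5.806e-01 8.900e-02 4.000e-04] R [[0.95, 0.238, 0.202], [0.232, -0.971, 0.051], [0.209, -0.002, -0.978]] F [ 5.5 -1.3 -1.6] w 0.454 ff 81.6 q [-10.  26.  -6. 121.   9.  21. -99.]
x-force dock 5.042756132584637
{'ax': -0.0006, 'ay': -0.0002, 'az': 0.0001, 'tx': -0.0025, 'ty': 0.0006, 'tz': -0.0025}
{'ax': -0.0006, 'ay': -0.0002, 'az': 0.0001, 'tx': -0.0172, 'ty': 0.0006, 'tz': -0.0056}
{'ax': -0.0006, 'ay': -0.0002, 'az': 0.0001, 'tx': -0.0514, 'ty': 0.0006, 'tz': -0.0129}
```

{"op": "drive_tool", "data": {
  "series": [
    {"ax":0,"ay":0,"az":0,"tx":-0.017,"ty":0.004,"tz":-0.0056,"fingers":1},
    {"ax":0,"ay":0,"az":0,"tx":-0.034,"ty":0.004,"tz":-0.009,"fingers":1},
    {"ax":0,"ay":0,"az":0,"tx":-0.048,"ty":0.004,"tz":-0.0125,"fingers":1},
    {"ax":0,"ay":0,"az":0,"tx":-0.048,"ty":0.004,"tz":-0.0125,"fingers":1},
    {"ax":0,"ay":0,"az":0,"tx":-0.048,"ty":0.004,"tz":-0.0125,"fingers":1}
  ]
}}

```text
t: 8.85
tcp_pos: [0.5717, 0.0865, 0.0009]
eef_rot: [[0.95, 0.238, 0.203], [0.232, -0.971, 0.052], [0.21, -0.002, -0.978]]
ft_force: [9.1, 2.6, -7.3]
grip_width: 0.459
finger_force: 81.2
```

```bash
cat >> h.py <<'E'
def fd():
    s=st(); a=np.radians(YD); f=s["ft_force"]; print("dock force x,y,z",(f[0]*np.cos(a)+f[1]*np.sin(a)).round(1),(-f[0]*np.sin(a)+f[1]*np.cos(a)).round(1),f[2].round(1))
E
python3 -c "
from h import *
fd(); rows([ins(0,*v,.0016,.0086,0) for v in ((-.0475,.0025,12),(-.049,.0025,9),(-.051,.002,6),(-.0525,.001,3),(-.054,.0005,0))])"
```

```text
t 8.85 p [0.5717 0.0865 0.0009] R [[0.95, 0.238, 0.203], [0.232, -0.971, 0.052], [0.21, -0.002, -0.978]] F [ 9.1  2.6 -7.3] w 0.459 ff 81.2 q [-10.  26.  -6. 123.   9.  20. -99.]
dock force x,y,z 9.5 0.4 -7.3
{'ax': -0.0008, 'ay': -0.0006, 'az': 0.0002, 'tx': -0.0047, 'ty': 0.0031, 'tz': -0.0004}
{'ax': -0.0008, 'ay': -0.0172, 'az': 0.0002, 'tx': -0.0184, 'ty': 0.0031, 'tz': 0.0114}
{'ax': -0.0008, 'ay': -0.0339, 'az': 0.0002, 'tx': -0.0358, 'ty': 0.0031, 'tz': 0.0247}
{'ax': -0.0008, 'ay': -0.0506, 'az': 0.0003, 'tx': -0.0519, 'ty': 0.0032, 'tz': 0.0406}
{'ax': -0.0008, 'ay': -0.0672, 'az': 0.0003, 'tx': -0.0681, 'ty': 0.0032, 'tz': 0.0536}
```

```bash
python3 -c "
from h import *
rows([ins(0,*v,.0016,.0086,0) for v in ((-.0485,.0015,9),(-.0503,.001,6),(-.0519,.0005,3),(-.053,.000,0))])"
```

```text
{'ax': -0.0008, 'ay': -0.0172, 'az': 0.0002, 'tx': -0.017, 'ty': 0.0031, 'tz': 0.0168}
{'ax': -0.0008, 'ay': -0.0339, 'az': 0.0002, 'tx': -0.0334, 'ty': 0.0031, 'tz': 0.0303}
{'ax': -0.0008, 'ay': -0.0506, 'az': 0.0003, 'tx': -0.0495, 'ty': 0.0032, 'tz': 0.0437}
{'ax': -0.0008, 'ay': -0.0672, 'az': 0.0003, 'tx': -0.0637, 'ty': 0.0032, 'tz': 0.0571}
```

{"op": "drive_tool", "data": {
  "series": [
    {"ax":0,"ay":-0.009,"az":0,"tx":-0.0085,"ty":0.002,"tz":0.0085,"fingers":1},
    {"ax":0,"ay":-0.017,"az":0,"tx":-0.017,"ty":0.003,"tz":0.0168,"fingers":1},
    {"ax":0,"ay":-0.025,"az":0,"tx":-0.025,"ty":0.003,"tz":0.0235,"fingers":1},
    {"ax":0,"ay":-0.034,"az":0,"tx":-0.0334,"ty":0.003,"tz":0.0303,"fingers":1},
    {"ax":0,"ay":-0.034,"az":0,"tx":-0.0334,"ty":0.003,"tz":0.0303,"fingers":1},
    {"ax":0,"ay":-0.034,"az":0,"tx":-0.0334,"ty":0.003,"tz":0.0303,"fingers":1}
  ]
}}

```text
t: 9.45
tcp_pos: [0.5674, 0.0852, -0.0061]
eef_rot: [[0.966, 0.238, 0.101], [0.237, -0.971, 0.028], [0.105, -0.003, -0.994]]
ft_force: [7.8, 3.5, 1.5]
grip_width: 0.447
finger_force: 82.0
```

```bash
python3 -c "
from h import *
fd(); rows([ins(0,*v,.0016,.0086,0) for v in ((-.0503,.001,6),(-.0519,.0005,3),(-.053,.000,0))])"
```

```text
t 9.45 p [ 0.5674  0.0852 -0.0061] R [[0.966, 0.238, 0.101], [0.237, -0.971, 0.028], [0.105, -0.003, -0.994]] F [7.8 3.5 1.5] w 0.447 ff 82.0 q [ -9.  28.  -7. 118.   7.  28. -98.]
dock force x,y,z 8.4 1.6 1.5
{'ax': -0.0009, 'ay': -0.0002, 'az': 0.0003, 'tx': -0.0037, 'ty': 0.002, 'tz': 0.001}
{'ax': -0.0009, 'ay': -0.0168, 'az': 0.0003, 'tx': -0.0183, 'ty': 0.002, 'tz': 0.016}
{'ax': -0.0009, 'ay': -0.0335, 'az': 0.0004, 'tx': -0.0311, 'ty': 0.002, 'tz': 0.0309}
```

{"op": "drive_tool", "data": {
  "series": [
    {"ax":0,"ay":-0.009,"az":0,"tx":-0.011,"ty":0.002,"tz":0.008,"fingers":1},
    {"ax":0,"ay":-0.017,"az":0,"tx":-0.02,"ty":0.002,"tz":0.0155,"fingers":1},
    {"ax":0,"ay":-0.025,"az":0,"tx":-0.0265,"ty":0.002,"tz":0.023,"fingers":1},
    {"ax":0,"ay":-0.0335,"az":0,"tx":-0.032,"ty":0.002,"tz":0.0305,"fingers":1},
    {"ax":0,"ay":-0.0335,"az":0,"tx":-0.032,"ty":0.002,"tz":0.0305,"fingers":1},
    {"ax":0,"ay":-0.0335,"az":0,"tx":-0.032,"ty":0.002,"tz":0.0305,"fingers":1}
  ]
}}

```text
t: 10.05
tcp_pos: [0.5621, 0.0833, -0.0129]
eef_rot: [[0.971, 0.238, -0.0], [0.238, -0.971, 0.003], [0.0, -0.003, -1.0]]
ft_force: [7.4, 3.0, 0.1]
grip_width: 0.449
finger_force: 82.2
```

```bash
python3 -c "
from h import *
fd(); rows([ins(0,-.053,.000,0,.0016,.0086,0)]); look(0,'v2')
q,x,y,z=held(0,'v2',0)
m=(x>.03)&(x<.048)&(abs(y)<.03)&(z>.03)&(z<.06); print('tailtop z',m.sum(),np.percentile(z[m],[5,25,50,75,95]).round(4),'y',np.percentile(y[m],[2,98]).round(4))
m=(x>.035)&(x<.07)&(abs(y)<.022)&(z>.016)&(z<.032); print('tail x',m.sum(),np.percentile(x[m],[5,25,50,75,95]).round(4))
for k in (-3,):
  pass
"
```

```text
t 10.05 p [ 0.5621  0.0833 -0.0129] R [[0.971, 0.238, -0.0], [0.238, -0.971, 0.003], [0.0, -0.003, -1.0]] F [7.4 3.  0.1] w 0.449 ff 82.2 q [ -9.  31.  -8. 114.   6.  36. -97.]
dock force x,y,z 7.9 1.2 0.1
{'ax': -0.0008, 'ay': -0.0001, 'az': 0.0003, 'tx': 0.0003, 'ty': -0.0011, 'tz': 0.0001}
tailtop z 115 [0.0315 0.035  0.0379 0.0452 0.0486] y [-0.0204  0.0163]
tail x 92 [0.0398 0.0453 0.0461 0.0469 0.0476]
```

View pics/v2.png

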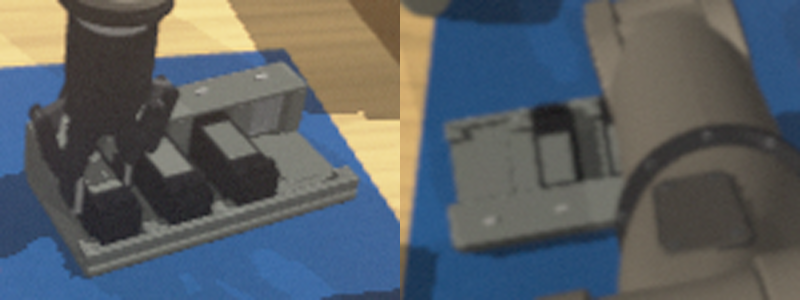

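The picture shows pack B lying flat in bay 0, with its tail at x=+46 mm, inside the stop. I'll ease it toward the stop and release.

{"op": "drive_tool", "data": {
  "series": [
    {"ax":0,"ay":0,"az":0,"tx":0.01,"ty":0,"tz":0.001,"fingers":1},
    {"ax":0,"ay":0,"az":0,"tx":0.017,"ty":0,"tz":0.002,"fingers":1},
    {"ax":0,"ay":0,"az":0,"tx":0.017,"ty":0,"tz":0.002,"fingers":1},
    {"ax":0,"ay":0,"az":0,"tx":0.017,"ty":0,"tz":0.002,"fingers":-0.3},
    {"ax":0,"ay":0,"az":0,"tx":0.017,"ty":0,"tz":0.002,"fingers":-0.3},
    {"ax":0,"ay":0,"az":0,"tx":0.017,"ty":0,"tz":0.002,"fingers":-0.3},
    {"ax":0,"ay":0,"az":0,"tx":0.017,"ty":0,"tz":-0.2,"fingers":-0.3},
    {"ax":0,"ay":0,"az":0,"tx":0.017,"ty":0,"tz":-0.4,"fingers":-0.3},
    {"ax":0,"ay":0,"az":0,"tx":0.017,"ty":0,"tz":-0.6,"fingers":-1},
    {"ax":0,"ay":0,"az":0,"tx":0.017,"ty":0.2,"tz":-0.7,"fingers":-1},
    {"ax":0,"ay":0,"az":0,"tx":0.017,"ty":0.5,"tz":-0.7,"fingers":-1},
    {"ax":0,"ay":0,"az":0,"tx":0.017,"ty":0.8,"tz":-0.7,"fingers":-1}
  ]
}}

```text
t: 11.35
tcp_pos: [0.5975, -0.0544, 0.1272]
eef_rot: [[0.971, 0.239, -0.002], [0.239, -0.971, 0.001], [-0.002, -0.002, -1.0]]
ft_force: [1.1, -0.2, 0.3]
grip_width: 0.999
finger_force: 0.0
```

```bash
cat >> h.py <<'E'
def check(i,tag):
    q,x,y,z=held(i,tag,0)
    m=(x>-.034)&(x<.036)&(abs(y)<.017)&(z>.02)&(z<.05); c=np.linalg.lstsq(np.c_[x[m],y[m],np.ones(m.sum())],z[m],rcond=None)[0]; print("bay",i,"top n",m.sum(),"z0",c[2].round(4),"slope x,y",c[:2].round(3))
    m=(x>-.03)&(x<.045)&(abs(y)<.03)&(z>.031)&(z<.05); print("  y edges",np.percentile(y[m],[1,50,99]).round(4))
    m=(x>.035)&(x<.07)&(abs(y)<.018)&(z>.016)&(z<.032); print("  tail x",m.sum(),np.percentile(x[m],[25,50,75]).round(4))
E
python3 -c "
from h import *
fd(); look(0,'v3'); [check(i,'v3') for i in range(3)]
rows([P((*A,.12),down(YA))])"
```

```text
t 11.35 p [ 0.5975 -0.0544  0.1272] R [[0.971, 0.239, -0.002], [0.239, -0.971, 0.001], [-0.002, -0.002, -1.0]] F [ 1.1 -0.2  0.3] w 0.999 ff 0.0 q [  4.  22.  -6. 105.   3.  53. -79.]
dock force x,y,z 1.1 -0.4 0.3
bay 0 top n 231 z0 0.0367 slope x,y [-0.008  0.008]
  y edges [-0.0209 -0.0052  0.0182]
  tail x 71 [0.0493 0.0498 0.0506]
bay 1 top n 216 z0 0.0367 slope x,y [-0.003  0.01 ]
  y edges [-0.0201 -0.0042  0.0197]
  tail x 67 [0.0492 0.0499 0.0506]
bay 2 top n 198 z0 0.0368 slope x,y [0.001 0.003]
  y edges [-0.0197 -0.0054  0.0203]
  tail x 63 [0.0494 0.0499 0.0504]
{'ax': -0.0006, 'ay': 0.0012, 'az': -0.4702, 'tx': -0.397, 'ty': 0.5794, 'tz': 0.1903}
```

Pack B reads the same as the loaded packs (tail at 49.8 mm, top at 36.7 mm, level). Next is pack A.

{"op": "drive_tool", "data": {
  "series": [
    {"ax":0,"ay":0,"az":-0.047,"tx":-0.1,"ty":0.15,"tz":0,"fingers":-1},
    {"ax":0,"ay":0,"az":-0.094,"tx":-0.2,"ty":0.3,"tz":0,"fingers":-1},
    {"ax":0,"ay":0,"az":-0.141,"tx":-0.3,"ty":0.45,"tz":0,"fingers":-1},
    {"ax":0,"ay":0,"az":-0.188,"tx":-0.397,"ty":0.579,"tz":0,"fingers":-1},
    {"ax":0,"ay":0,"az":-0.235,"tx":-0.397,"ty":0.579,"tz":0,"fingers":-1},
    {"ax":0,"ay":0,"az":-0.282,"tx":-0.397,"ty":0.579,"tz":0,"fingers":-1},
    {"ax":0,"ay":0,"az":-0.329,"tx":-0.397,"ty":0.579,"tz":0,"fingers":-1},
    {"ax":0,"ay":0,"az":-0.376,"tx":-0.397,"ty":0.579,"tz":0,"fingers":-1},
    {"ax":0,"ay":0,"az":-0.423,"tx":-0.397,"ty":0.579,"tz":0,"fingers":-1},
    {"ax":0,"ay":0,"az":-0.47,"tx":-0.397,"ty":0.579,"tz":0.19,"fingers":-1},
    {"ax":0,"ay":0,"az":-0.47,"tx":-0.397,"ty":0.579,"tz":0.19,"fingers":-1},
    {"ax":0,"ay":0,"az":-0.47,"tx":-0.397,"ty":0.579,"tz":0.19,"fingers":-1}
  ]
}}

```text
t: 12.65
tcp_pos: [0.5466, -0.1843, 0.0881]
eef_rot: [[-0.141, 0.99, -0.006], [0.99, 0.141, 0.002], [0.003, -0.005, -1.0]]
ft_force: [-0.6, -0.4, 0.4]
grip_width: 1.002
finger_force: 0.0
```

```bash
python3 -c "
from h import *
st(); p,d=bot.snapshot('scene'); W=cloud('scene',d)
w=W[195:228,217:268].reshape(-1,3); w=w[(w[:,2]>.029)&(w[:,2]<.042)]; print(len(w),cv2.minAreaRect((w[:,:2]*1000).astype(np.float32)))
rows([P((*A,.06),down(YA)),P((*A,.006),down(YA))])"
```

```text
t 12.65 p [ 0.5466 -0.1843  0.0881] R [[-0.141, 0.99, -0.006], [0.99, 0.141, 0.002], [0.003, -0.005, -1.0]] F [-0.6 -0.4  0.4] w 1.002 ff 0.0 q [ 28.  24. -20. 109.  10.  49.  11.]
497 ((547.0595092773438, -191.65370178222656), (42.38154602050781, 99.75808715820312), 7.580225467681885)
{'ax': -0.0012, 'ay': -0.0006, 'az': 0.0011, 'tx': -0.0383, 'ty': -0.008, 'tz': 0.3021}
{'ax': -0.0012, 'ay': -0.0006, 'az': 0.0011, 'tx': -0.0389, 'ty': -0.007, 'tz': 0.5721}
```

{"op": "drive_tool", "data": {
  "series": [
    {"ax":0,"ay":0,"az":0,"tx":-0.038,"ty":-0.007,"tz":0.1,"fingers":-1},
    {"ax":0,"ay":0,"az":0,"tx":-0.038,"ty":-0.007,"tz":0.25,"fingers":-1},
    {"ax":0,"ay":0,"az":0,"tx":-0.038,"ty":-0.007,"tz":0.25,"fingers":-1},
    {"ax":0,"ay":0,"az":0,"tx":-0.038,"ty":-0.007,"tz":0.25,"fingers":-1}
  ]
}}

```text
t: 13.1
tcp_pos: [0.5473, -0.1919, 0.0394]
eef_rot: [[-0.144, 0.99, -0.003], [0.99, 0.144, 0.001], [0.002, -0.003, -1.0]]
ft_force: [0.7, 0.2, 0.9]
grip_width: 1.001
finger_force: 0.0
```

```bash
python3 -c "
from h import *
st(); rows([P((*A,.006),down(YA))])"
```

```text
t 13.1 p [ 0.5473 -0.1919  0.0394] R [[-0.144, 0.99, -0.003], [0.99, 0.144, 0.001], [0.002, -0.003, -1.0]] F [0.7 0.2 0.9] w 1.001 ff 0.0 q [ 28.  28. -19. 111.  12.  44.  10.]
{'ax': -0.001, 'ay': -0.0005, 'az': 0.002, 'tx': -0.0015, 'ty': -0.0025, 'tz': 0.3246}
```

{"op": "drive_tool", "data": {
  "series": [
    {"ax":-0.001,"ay":0,"az":0.002,"tx":-0.001,"ty":-0.002,"tz":0.17,"fingers":-1},
    {"ax":-0.001,"ay":0,"az":0.002,"tx":-0.001,"ty":-0.002,"tz":0.3,"fingers":-1},
    {"ax":-0.001,"ay":0,"az":0.002,"tx":-0.001,"ty":-0.002,"tz":0.325,"fingers":-1},
    {"ax":-0.001,"ay":0,"az":0.002,"tx":-0.001,"ty":-0.002,"tz":0.325,"fingers":-1},
    {"ax":-0.001,"ay":0,"az":0.002,"tx":-0.001,"ty":-0.002,"tz":0.325,"fingers":1},
    {"ax":-0.001,"ay":0,"az":0.002,"tx":-0.001,"ty":-0.002,"tz":0.325,"fingers":1},
    {"ax":-0.001,"ay":0,"az":0.002,"tx":-0.001,"ty":-0.002,"tz":0.325,"fingers":1},
    {"ax":-0.001,"ay":0,"az":0.002,"tx":-0.001,"ty":-0.002,"tz":0.325,"fingers":1},
    {"ax":-0.001,"ay":0,"az":0.002,"tx":-0.001,"ty":-0.002,"tz":0.325,"fingers":1},
    {"ax":-0.001,"ay":0,"az":0.002,"tx":-0.001,"ty":-0.002,"tz":0.325,"fingers":1}
  ],
  "newtons": 80
}}

```text
t: 14.1
tcp_pos: [0.5469, -0.1925, -0.0255]
eef_rot: [[-0.139, 0.99, 0.001], [0.99, 0.139, 0.001], [0.001, 0.001, -1.0]]
ft_force: [-3.4, -0.1, 15.1]
grip_width: 0.458
finger_force: 80.8
```

```bash
python3 -c "
from h import *
s=st(); g=(s['tcp_pos']-L*s['eef_rot'][:,2]); print('true tip',g, 'dx', (g[:2]-A)@[np.cos(np.radians(YA)),np.sin(np.radians(YA))])
rows([P((.55,-.19,.15),down(YA)),P((.56,.05,.16),down(40))])"
```

```text
t 14.1 p [ 0.5469 -0.1925 -0.0255] R [[-0.139, 0.99, 0.001], [0.99, 0.139, 0.001], [0.001, 0.001, -1.0]] F [-3.4 -0.1 15.1] w 0.458 ff 80.8 q [ 26.  33. -17. 112.  15.  37.   8.]
true tip [ 0.54686675 -0.19254308  0.00598426] dx -0.00037649094490262505
{'ax': 0.0003, 'ay': -0.0003, 'az': 0.0004, 'tx': 0.0109, 'ty': 0.0179, 'tz': -0.7201}
{'ax': 0.0002, 'ay': -0.0004, 'az': 0.3221, 'tx': 1.1924, 'ty': 0.2338, 'tz': -0.7688}
```

{"op": "drive_tool", "data": {
  "series": [
    {"ax":0,"ay":0,"az":0,"tx":0.01,"ty":0.01,"tz":-0.2,"fingers":1},
    {"ax":0,"ay":0,"az":0,"tx":0.01,"ty":0.015,"tz":-0.4,"fingers":1},
    {"ax":0,"ay":0,"az":0,"tx":0.02,"ty":0.02,"tz":-0.6,"fingers":1},
    {"ax":0,"ay":0,"az":0.04,"tx":0.15,"ty":0.02,"tz":-0.75,"fingers":1},
    {"ax":0,"ay":0,"az":0.08,"tx":0.3,"ty":0.03,"tz":-0.77,"fingers":1},
    {"ax":0,"ay":0,"az":0.12,"tx":0.45,"ty":0.05,"tz":-0.77,"fingers":1},
    {"ax":0,"ay":0,"az":0.16,"tx":0.6,"ty":0.08,"tz":-0.77,"fingers":1},
    {"ax":0,"ay":0,"az":0.2,"tx":0.75,"ty":0.1,"tz":-0.77,"fingers":1},
    {"ax":0,"ay":0,"az":0.24,"tx":0.88,"ty":0.13,"tz":-0.77,"fingers":1},
    {"ax":0,"ay":0,"az":0.28,"tx":0.99,"ty":0.15,"tz":-0.77,"fingers":1},
    {"ax":0,"ay":0,"az":0.28,"tx":0.99,"ty":0.15,"tz":-0.77,"fingers":1}
  ]
}}

```text
t: 15.2
tcp_pos: [0.5484, 0.0114, 0.1279]
eef_rot: [[0.675, 0.738, -0.0], [0.738, -0.675, 0.003], [0.002, -0.002, -1.0]]
ft_force: [0.4, 0.3, -2.5]
grip_width: 0.455
finger_force: 82.1
```

```bash
python3 -c "
from h import *
st(); rows([ins(3,-.015,.06,12,-.0004,.006)])
W=cloud('top',np.load('top0.npz')['d']); print('can',W[125:170,180:220][(W[125:170,180:220,2]>.15)].mean(0).round(3))"
```

```text
t 15.2 p [0.5484 0.0114 0.1279] R [[0.675, 0.738, -0.0], [0.738, -0.675, 0.003], [0.002, -0.002, -1.0]] F [ 0.4  0.3 -2.5] w 0.455 ff 82.1 q [  5.  18. -16. 112.   6.  51. -56.]
{'ax': -0.0205, 'ay': 0.0643, 'az': 0.1873, 'tx': 1.0638, 'ty': -0.952, 'tz': 0.3664}
can [0.7   0.375 0.184]
```

{"op": "drive_tool", "data": {
  "series": [
    {"ax":0,"ay":0,"az":0.04,"tx":0.16,"ty":-0.14,"tz":0,"fingers":1},
    {"ax":0,"ay":0,"az":0.08,"tx":0.32,"ty":-0.28,"tz":0,"fingers":1},
    {"ax":0,"ay":0,"az":0.12,"tx":0.48,"ty":-0.42,"tz":0,"fingers":1},
    {"ax":-0.005,"ay":0.02,"az":0.15,"tx":0.64,"ty":-0.56,"tz":0,"fingers":1},
    {"ax":-0.012,"ay":0.04,"az":0.187,"tx":0.8,"ty":-0.7,"tz":0,"fingers":1},
    {"ax":-0.0205,"ay":0.064,"az":0.187,"tx":0.9,"ty":-0.84,"tz":0,"fingers":1},
    {"ax":-0.0205,"ay":0.064,"az":0.187,"tx":0.99,"ty":-0.95,"tz":0,"fingers":1},
    {"ax":-0.0205,"ay":0.064,"az":0.187,"tx":0.99,"ty":-0.95,"tz":0,"fingers":1},
    {"ax":-0.0205,"ay":0.064,"az":0.187,"tx":0.99,"ty":-0.95,"tz":0,"fingers":1}
  ]
}}

```text
t: 16.1
tcp_pos: [0.5416, 0.282, 0.128]
eef_rot: [[0.95, 0.24, 0.201], [0.235, -0.971, 0.047], [0.206, 0.002, -0.979]]
ft_force: [0.8, -1.0, -2.9]
grip_width: 0.455
finger_force: 82.1
```

```bash
python3 -c "
from h import *
st(); rows([ins(3,-.015,.06,12,-.0004,.006)])"
```

```text
t 16.1 p [0.5416 0.282  0.128 ] R [[0.95, 0.24, 0.201], [0.235, -0.971, 0.047], [0.206, 0.002, -0.979]] F [ 0.8 -1.  -2.9] w 0.455 ff 82.1 q [ -26.   17.  -13.  114.   14.   39. -123.]
{'ax': 0.0004, 'ay': 0.0006, 'az': 0.0012, 'tx': -0.0102, 'ty': -0.0624, 'tz': 0.3689}
```

{"op": "drive_tool", "data": {
  "series": [
    {"ax":0,"ay":0.0006,"az":0.001,"tx":-0.01,"ty":-0.062,"tz":0.15,"fingers":1},
    {"ax":0,"ay":0.0006,"az":0.001,"tx":-0.01,"ty":-0.062,"tz":0.369,"fingers":1},
    {"ax":0,"ay":0.0006,"az":0.001,"tx":-0.01,"ty":-0.062,"tz":0.369,"fingers":1},
    {"ax":0,"ay":0.0006,"az":0.001,"tx":-0.01,"ty":-0.062,"tz":0.369,"fingers":1},
    {"ax":0,"ay":0.0006,"az":0.001,"tx":-0.01,"ty":-0.062,"tz":0.369,"fingers":1}
  ]
}}

```text
t: 16.6
tcp_pos: [0.5528, 0.2967, 0.0571]
eef_rot: [[0.95, 0.234, 0.204], [0.229, -0.972, 0.049], [0.21, 0.001, -0.978]]
ft_force: [0.9, -0.2, -3.2]
grip_width: 0.456
finger_force: 82.0
```

Run:
```python
from h import *
st(); look(3,'w1'); rows([ins(3,-.015,.06,12,-.0004,.006),ins(3,-.015,.0025,12,-.0004,.006)])
q,x,y,z=held(3,"w1",12)
t=np.radians(12); nx=-.015*np.cos(t)+.06*np.sin(t); nz=.015*np.sin(t)+.06*np.cos(t)
X=x-nx; Z=z-nz
m=(X>.085)&(X<.115)&(abs(y)<.035)&(Z>-.01)&(Z<.055)
print("n",m.sum(),"tail X",np.percentile(X[m],[10,25,50,75,90]).round(4),"y",np.percentile(y[m],[1,5,50,95,99]).round(4),"Z",np.percentile(Z[m],[1,5,50,95,99]).round(4))
b=m&(Z<.03); A_=np.c_[Z[b],y[b],np.ones(b.sum())]; c=np.linalg.lstsq(A_,X[b],rcond=None)[0]; print("body y",np.percentile(y[b],[2,98]).round(4),"slopes deg",np.degrees(c[:2]),c[2])
```

```text
t 16.6 p [0.5528 0.2967 0.0571] R [[0.95, 0.234, 0.204], [0.229, -0.972, 0.049], [0.21, 0.001, -0.978]] F [ 0.9 -0.2 -3.2] w 0.456 ff 82.0 q [ -28.   24.  -11.  114.   18.   32. -128.]
{'ax': 0.0002, 'ay': -0.001, 'az': -0.0007, 'tx': -0.0082, 'ty': -0.0014, 'tz': 0.0082}
{'ax': 0.0002, 'ay': -0.001, 'az': -0.0007, 'tx': -0.0689, 'ty': -0.0015, 'tz': 0.2893}
n 324 tail X [0.0921 0.0979 0.1002 0.1011 0.1017] y [-0.0219 -0.0213 -0.0076  0.0142  0.018 ] Z [0.0033 0.0055 0.0257 0.0489 0.0507]
body y [-0.0218  0.0173] slopes deg [-0.57569291  9.81803554] 0.0999616318415878
```

Run:
```python
from h import *
def face(i,tag,th,nxz,off):
    q,x,y,z=held(i,tag,th); t=np.radians(th); nx=nxz[0]*np.cos(t)+nxz[1]*np.sin(t); nz=-nxz[0]*np.sin(t)+nxz[1]*np.cos(t)
    X=x-nx;Z=z-nz; m=(X>.094)&(X<.106)&(abs(y-off)<.016)&(Z>.012)&(Z<.03)
    for _ in range(4):
        c=np.linalg.lstsq(np.c_[Z[m],y[m],np.ones(m.sum())],X[m],rcond=None)[0]; r=X-c[0]*Z-c[1]*y-c[2]; m&=abs(r)<.0015
    print(i,tag,m.sum(),"pitch,yaw deg",np.degrees(c[:2]).round(2),"X",c[2].round(4))
for i in(0,1,2): face(i,'v3',0,(-.05,0),0)
face(0,'v1',12,(-.015,.06),-.001); face(3,'w1',12,(-.015,.06),-.002)
```

```text
0 v3 55 pitch,yaw deg [-6.84  0.79] X 0.1027
1 v3 56 pitch,yaw deg [-3.75  1.5 ] X 0.1015
2 v3 55 pitch,yaw deg [-3.47 -0.07] X 0.1013
0 v1 82 pitch,yaw deg [0.03 0.3 ] X 0.099
3 w1 69 pitch,yaw deg [-0.5  -0.53] X 0.1009
```

Yaw and pitch are fine. Only a sideways offset of about 2 mm needs correcting, so I'll descend with that.

```bash
python3 -c "
from h import *
rows([ins(3,-.015,.02,12,-.0004,.006,.0017),ins(3,-.015,.0022,12,-.0004,.006,.0017)])"
```

```text
{'ax': 0.0002, 'ay': -0.001, 'az': -0.0007, 'tx': -0.0504, 'ty': -0.0099, 'tz': 0.2037}
{'ax': 0.0002, 'ay': -0.001, 'az': -0.0007, 'tx': -0.0692, 'ty': -0.01, 'tz': 0.2907}
```

{"op": "drive_tool", "data": {
  "series": [
    {"ax":0,"ay":-0.001,"az":0,"tx":-0.025,"ty":-0.01,"tz":0.1,"fingers":1},
    {"ax":0,"ay":-0.001,"az":0,"tx":-0.05,"ty":-0.01,"tz":0.2,"fingers":1},
    {"ax":0,"ay":-0.001,"az":0,"tx":-0.06,"ty":-0.01,"tz":0.25,"fingers":1},
    {"ax":0,"ay":-0.001,"az":0,"tx":-0.069,"ty":-0.01,"tz":0.288,"fingers":1},
    {"ax":0,"ay":-0.001,"az":0,"tx":-0.069,"ty":-0.01,"tz":0.288,"fingers":1},
    {"ax":0,"ay":-0.001,"az":0,"tx":-0.069,"ty":-0.01,"tz":0.288,"fingers":1},
    {"ax":0,"ay":-0.001,"az":0,"tx":-0.069,"ty":-0.01,"tz":0.288,"fingers":1}
  ]
}}

```text
t: 17.4
tcp_pos: [0.5503, 0.299, -0.003]
eef_rot: [[0.951, 0.235, 0.201], [0.23, -0.972, 0.048], [0.206, 0.0, -0.978]]
ft_force: [-0.6, 0.3, -2.9]
grip_width: 0.456
finger_force: 82.4
```

```bash
python3 -c "
from h import *
fd(); rows([ins(3,x,.0022,12,-.0004,.006,.0017) for x in (-.015,-.03,-.0375)])"
```

```text
t 17.4 p [ 0.5503  0.299  -0.003 ] R [[0.951, 0.235, 0.201], [0.23, -0.972, 0.048], [0.206, 0.0, -0.978]] F [-0.6  0.3 -2.9] w 0.456 ff 82.4 q [ -31.   29.   -8.  116.   21.   25. -132.]
dock force x,y,z -0.5 0.4 -2.9
{'ax': 0.0002, 'ay': 0.0005, 'az': -0.0005, 'tx': 0.0037, 'ty': 0.0021, 'tz': -0.0022}
{'ax': 0.0002, 'ay': 0.0005, 'az': -0.0005, 'tx': -0.0697, 'ty': 0.0022, 'tz': -0.0176}
{'ax': 0.0002, 'ay': 0.0005, 'az': -0.0005, 'tx': -0.1064, 'ty': 0.0023, 'tz': -0.0254}
```

{"op": "drive_tool", "data": {
  "series": [
    {"ax":0,"ay":0,"az":0,"tx":-0.035,"ty":0.002,"tz":-0.009,"fingers":1},
    {"ax":0,"ay":0,"az":0,"tx":-0.07,"ty":0.002,"tz":-0.0175,"fingers":1},
    {"ax":0,"ay":0,"az":0,"tx":-0.09,"ty":0.002,"tz":-0.0215,"fingers":1},
    {"ax":0,"ay":0,"az":0,"tx":-0.107,"ty":0.002,"tz":-0.0255,"fingers":1},
    {"ax":0,"ay":0,"az":0,"tx":-0.107,"ty":0.002,"tz":-0.0255,"fingers":1},
    {"ax":0,"ay":0,"az":0,"tx":-0.107,"ty":0.002,"tz":-0.0255,"fingers":1}
  ]
}}

```text
t: 18.0
tcp_pos: [0.529, 0.2933, -0.003]
eef_rot: [[0.951, 0.235, 0.2], [0.23, -0.972, 0.048], [0.206, 0.001, -0.979]]
ft_force: [4.5, 0.1, -3.2]
grip_width: 0.456
finger_force: 82.0
```

```bash
python3 -c "
from h import *
fd(); rows([ins(3,x,.002,12,-.0004,.006,.0017) for x in (-.0375,-.0420,-.0475)])"
```

```text
t 18.0 p [ 0.529   0.2933 -0.003 ] R [[0.951, 0.235, 0.2], [0.23, -0.972, 0.048], [0.206, 0.001, -0.979]] F [ 4.5  0.1 -3.2] w 0.456 ff 82.0 q [ -32.   28.   -8.  119.   21.   24. -134.]
dock force x,y,z 4.4 -1.0 -3.2
{'ax': 0.0003, 'ay': 0.0006, 'az': -0.0005, 'tx': 0.0013, 'ty': -0.0006, 'tz': -0.0017}
{'ax': 0.0003, 'ay': 0.0006, 'az': -0.0005, 'tx': -0.0207, 'ty': -0.0006, 'tz': -0.0064}
{'ax': 0.0003, 'ay': 0.0006, 'az': -0.0005, 'tx': -0.0476, 'ty': -0.0005, 'tz': -0.012}
```

{"op": "drive_tool", "data": {
  "series": [
    {"ax":0,"ay":0.0006,"az":0,"tx":-0.02,"ty":0,"tz":-0.006,"fingers":1},
    {"ax":0,"ay":0.0006,"az":0,"tx":-0.038,"ty":0,"tz":-0.01,"fingers":1},
    {"ax":0,"ay":0.0006,"az":0,"tx":-0.052,"ty":0,"tz":-0.0125,"fingers":1},
    {"ax":0,"ay":0.0006,"az":0,"tx":-0.052,"ty":0,"tz":-0.0125,"fingers":1},
    {"ax":0,"ay":0.0006,"az":0,"tx":-0.052,"ty":0,"tz":-0.0125,"fingers":1}
  ]
}}

```text
t: 18.5
tcp_pos: [0.5193, 0.2909, -0.0026]
eef_rot: [[0.951, 0.235, 0.203], [0.23, -0.972, 0.049], [0.209, 0.0, -0.978]]
ft_force: [9.3, 1.1, -7.7]
grip_width: 0.454
finger_force: 81.6
```

```bash
python3 -c "
from h import *
fd(); rows([ins(3,*v,-.0004,.006,.0015) for v in ((-.048,.002,12),(-.0499,.0015,9),(-.0518,.001,6),(-.0534,.0005,3),(-.0545,.000,0))])"
```

```text
t 18.5 p [ 0.5193  0.2909 -0.0026] R [[0.951, 0.235, 0.203], [0.23, -0.972, 0.049], [0.209, 0.0, -0.978]] F [ 9.3  1.1 -7.7] w 0.454 ff 81.6 q [ -33.   27.   -7.  120.   22.   23. -135.]
dock force x,y,z 9.3 -1.1 -7.7
{'ax': 0.0002, 'ay': -0.0003, 'az': -0.0006, 'tx': -0.0016, 'ty': 0.0005, 'tz': -0.0003}
{'ax': 0.0002, 'ay': -0.0169, 'az': -0.0006, 'tx': -0.0185, 'ty': 0.0005, 'tz': 0.0129}
{'ax': 0.0002, 'ay': -0.0336, 'az': -0.0006, 'tx': -0.036, 'ty': 0.0005, 'tz': 0.0258}
{'ax': 0.0002, 'ay': -0.0503, 'az': -0.0006, 'tx': -0.0526, 'ty': 0.0006, 'tz': 0.0386}
{'ax': 0.0002, 'ay': -0.0669, 'az': -0.0006, 'tx': -0.0675, 'ty': 0.0006, 'tz': 0.0514}
```

Push force is 9.3 N, about 14 mm of contact travel. Now I'll lay the tail down.

{"op": "drive_tool", "data": {
  "series": [
    {"ax":0,"ay":-0.009,"az":0,"tx":-0.0095,"ty":0,"tz":0.007,"fingers":1},
    {"ax":0,"ay":-0.017,"az":0,"tx":-0.0185,"ty":0,"tz":0.014,"fingers":1},
    {"ax":0,"ay":-0.025,"az":0,"tx":-0.027,"ty":0,"tz":0.02,"fingers":1},
    {"ax":0,"ay":-0.0335,"az":0,"tx":-0.036,"ty":0,"tz":0.026,"fingers":1},
    {"ax":0,"ay":-0.0335,"az":0,"tx":-0.036,"ty":0,"tz":0.026,"fingers":1},
    {"ax":0,"ay":-0.0335,"az":0,"tx":-0.036,"ty":0,"tz":0.026,"fingers":1}
  ]
}}

```text
t: 19.1
tcp_pos: [0.5143, 0.2898, -0.009]
eef_rot: [[0.967, 0.235, 0.103], [0.233, -0.972, 0.025], [0.106, -0.0, -0.994]]
ft_force: [9.1, 0.6, -2.7]
grip_width: 0.455
finger_force: 82.2
```

```bash
python3 -c "
from h import *
fd(); rows([ins(3,*v,-.0004,.006,.0015) for v in ((-.0518,.001,6),(-.0534,.0005,3),(-.0545,.000,0))])"
```

```text
t 19.1 p [ 0.5143  0.2898 -0.009 ] R [[0.967, 0.235, 0.103], [0.233, -0.972, 0.025], [0.106, -0.0, -0.994]] F [ 9.1  0.6 -2.7] w 0.455 ff 82.2 q [ -27.   30.  -12.  116.   17.   31. -128.]
dock force x,y,z 9.0 -1.6 -2.7
{'ax': 0.0, 'ay': -0.0004, 'az': -0.0007, 'tx': -0.004, 'ty': 0.0009, 'tz': 0.0005}
{'ax': 0.0, 'ay': -0.0171, 'az': -0.0007, 'tx': -0.0192, 'ty': 0.0009, 'tz': 0.015}
{'ax': -0.0, 'ay': -0.0337, 'az': -0.0007, 'tx': -0.0326, 'ty': 0.001, 'tz': 0.0293}
```

{"op": "drive_tool", "data": {
  "series": [
    {"ax":0,"ay":-0.009,"az":0,"tx":-0.011,"ty":0.002,"tz":0.008,"fingers":1},
    {"ax":0,"ay":-0.017,"az":0,"tx":-0.019,"ty":0.002,"tz":0.0155,"fingers":1},
    {"ax":0,"ay":-0.025,"az":0,"tx":-0.026,"ty":0.002,"tz":0.023,"fingers":1},
    {"ax":0,"ay":-0.0337,"az":0,"tx":-0.0326,"ty":0.002,"tz":0.0305,"fingers":1},
    {"ax":0,"ay":-0.0337,"az":0,"tx":-0.0326,"ty":0.002,"tz":0.0305,"fingers":1},
    {"ax":0,"ay":-0.0337,"az":0,"tx":-0.0326,"ty":0.002,"tz":0.0305,"fingers":1}
  ]
}}

```text
t: 19.7
tcp_pos: [0.509, 0.2885, -0.0154]
eef_rot: [[0.972, 0.235, 0.001], [0.235, -0.972, 0.001], [0.001, -0.001, -1.0]]
ft_force: [8.8, 2.1, 0.1]
grip_width: 0.455
finger_force: 83.0
```

```bash
python3 -c "
from h import *
fd(); rows([ins(3,-.0545,.000,0,-.0004,.006,.0015)]); look(3,'w2')
q,x,y,z=held(3,'w2',0)
m=(x>.03)&(x<.06)&(abs(y)<.018)&(z>.016)&(z<.032); print('tail x',m.sum(),np.percentile(x[m],[5,25,50,75,95]).round(4))
m=(x>.02)&(x<.048)&(abs(y)<.025)&(z>.028)&(z<.042); print('top z',np.percentile(z[m],[25,50,75]).round(4),'y',np.percentile(y[m],[2,98]).round(4))"
```

```text
t 19.7 p [ 0.509   0.2885 -0.0154] R [[0.972, 0.235, 0.001], [0.235, -0.972, 0.001], [0.001, -0.001, -1.0]] F [8.8 2.1 0.1] w 0.455 ff 83.0 q [ -24.   32.  -15.  112.   13.   37. -124.]
dock force x,y,z 9.1 -0.1 0.1
{'ax': -0.0002, 'ay': -0.0003, 'az': -0.0007, 'tx': -0.0021, 'ty': 0.0011, 'tz': 0.0003}
tail x 61 [0.0331 0.0442 0.0452 0.0459 0.0464]
top z [0.0324 0.0353 0.0371] y [-0.0192  0.0185]
```

Pack A is flat with its tail at 45 mm, inside the stop. I'll ease it back, release and retreat.

{"op": "drive_tool", "data": {
  "series": [
    {"ax":0,"ay":0,"az":0,"tx":0.01,"ty":0,"tz":0.001,"fingers":1},
    {"ax":0,"ay":0,"az":0,"tx":0.02,"ty":0,"tz":0.002,"fingers":1},
    {"ax":0,"ay":0,"az":0,"tx":0.02,"ty":0,"tz":0.002,"fingers":1},
    {"ax":0,"ay":0,"az":0,"tx":0.02,"ty":0,"tz":0.002,"fingers":-0.3},
    {"ax":0,"ay":0,"az":0,"tx":0.02,"ty":0,"tz":0.002,"fingers":-0.3},
    {"ax":0,"ay":0,"az":0,"tx":0.02,"ty":0,"tz":0.002,"fingers":-0.3},
    {"ax":0,"ay":0,"az":0,"tx":0.02,"ty":0,"tz":-0.2,"fingers":-0.3},
    {"ax":0,"ay":0,"az":0,"tx":0.02,"ty":0,"tz":-0.4,"fingers":-0.3},
    {"ax":0,"ay":0,"az":0,"tx":0.02,"ty":0,"tz":-0.6,"fingers":-1},
    {"ax":0,"ay":0,"az":0,"tx":0,"ty":0,"tz":-0.8,"fingers":-1},
    {"ax":0,"ay":0,"az":0,"tx":0,"ty":0,"tz":-0.95,"fingers":-1},
    {"ax":0,"ay":0,"az":0,"tx":0,"ty":0,"tz":-0.95,"fingers":-1}
  ]
}}

```text
t: 21.0
tcp_pos: [0.5088, 0.2889, 0.178]
eef_rot: [[0.972, 0.235, 0.003], [0.235, -0.972, 0.002], [0.003, -0.001, -1.0]]
ft_force: [1.0, -0.1, 0.2]
grip_width: 1.001
finger_force: 0.0
```

```bash
python3 -c "
from h import *
fd(); look(3,'w3'); [check(i,'w3') for i in range(4)]"
```

```text
t 21.0 p [0.5088 0.2889 0.178 ] R [[0.972, 0.235, 0.003], [0.235, -0.972, 0.002], [0.003, -0.001, -1.0]] F [ 1.  -0.1  0.2] w 1.001 ff 0.0 q [ -21.   18.  -18.  104.    7.   58. -118.]
dock force x,y,z 1.0 -0.4 0.2
bay 0 top n 230 z0 0.0368 slope x,y [-0.005  0.004]
  y edges [-0.021  -0.0049  0.0188]
  tail x 69 [0.0492 0.0499 0.0505]
bay 1 top n 211 z0 0.0367 slope x,y [-0.006 -0.003]
  y edges [-0.0198 -0.0043  0.0196]
  tail x 73 [0.0491 0.0498 0.0507]
bay 2 top n 198 z0 0.0368 slope x,y [-0.004 -0.001]
  y edges [-0.0204 -0.0051  0.019 ]
  tail x 61 [0.0492 0.0497 0.0504]
bay 3 top n 215 z0 0.0364 slope x,y [-0.004  0.099]
  y edges [-0.0191 -0.0048  0.0208]
  tail x 67 [0.048  0.0496 0.0502]
```

View pics/w3.png

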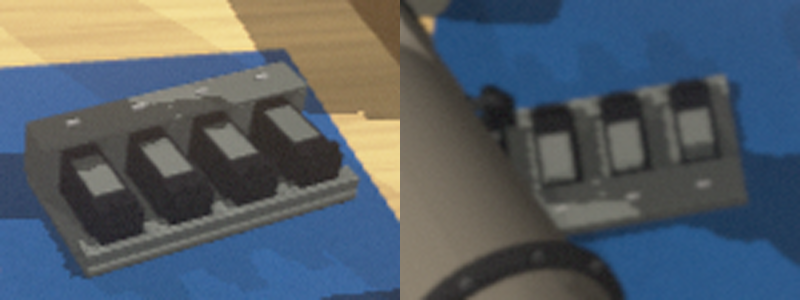

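All four bays are filled, but bay 3's sideways slope reads 0.099 rad. I'll check that more robustly before handing in.

```bash
python3 -c "
from h import *
for tag in ('w3','w4'):
  if tag=='w4': look(3,'w4')
  for i in (2,3):
    q,x,y,z=held(i,tag,0)
    print(tag,i,[(round(lo*1000),np.round(1000*np.median(z[(x>-.03)&(x<.036)&(y>=lo)&(y<lo+.004)&(z>.02)&(z<.05)]),1),np.round(1000*np.min(z[(x>-.03)&(x<.036)&(y>=lo)&(y<lo+.004)&(z>.02)&(z<.05)]),1)) for lo in np.arange(-.018,.018,.004)])
"
```

```text
w3 2 [(-18, np.float64(36.2), np.float64(21.9)), (-14, np.float64(36.8), np.float64(34.5)), (-10, np.float64(37.2), np.float64(35.5)), (-6, np.float64(36.9), np.float64(34.4)), (-2, np.float64(36.8), np.float64(35.8)), (2, np.float64(36.5), np.float64(35.6)), (6, np.float64(36.6), np.float64(34.7)), (10, np.float64(36.9), np.float64(34.9)), (14, np.float64(36.7), np.float64(35.4))]
w3 3 [(-18, np.float64(31.5), np.float64(20.1)), (-14, np.float64(36.8), np.float64(34.7)), (-10, np.float64(37.1), np.float64(34.2)), (-6, np.float64(37.3), np.float64(35.8)), (-2, np.float64(36.9), np.float64(35.5)), (2, np.float64(37.1), np.float64(35.7)), (6, np.float64(37.2), np.float64(35.8)), (10, np.float64(36.8), np.float64(35.4)), (14, np.float64(36.6), np.float64(35.1))]
w4 2 [(-18, np.float64(35.6), np.float64(20.1)), (-14, np.float64(36.9), np.float64(34.9)), (-10, np.float64(36.8), np.float64(35.6)), (-6, np.float64(36.8), np.float64(35.0)), (-2, np.float64(36.2), np.float64(34.2)), (2, np.float64(36.8), np.float64(35.6)), (6, np.float64(37.1), np.float64(34.9)), (10, np.float64(36.4), np.float64(35.5)), (14, np.float64(36.5), np.float64(34.6))]
w4 3 [(-18, np.float64(31.3), np.float64(20.1)), (-14, np.float64(36.4), np.float64(34.4)), (-10, np.float64(36.9), np.float64(34.1)), (-6, np.float64(37.2), np.float64(33.9)), (-2, np.float64(36.7), np.float64(35.5)), (2, np.float64(37.0), np.float64(35.5)), (6, np.float64(37.0), np.float64(35.2)), (10, np.float64(37.2), np.float64(36.0)), (14, np.float64(37.0), np.float64(36.2))]
```

Pack A is level. The slope came from side-face pixels at the pack's edge. I'll hand the job in.

```bash
python3 -c "
from rig import bot
print(bot.finish_job())"
```

```text
the job is handed in; nothing more can be done
None
```

Both spare packs are in the empty outer bays (B in bay 0, A in bay 3), flat and fully home by camera measurement, and the job is handed in at about 21 s; the hand-in returned no verdict.

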